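# Stop, load, lock and restart the bench shaker

## Robot

A 6-joint arm with a two-finger parallel gripper is mounted at the origin on the work surface. World frame = base frame: x ahead of the robot, y to its left, z up, the work surface at z = 0. Lengths are in m, angles in rad, forces in N, time in s.
With the tool pointing down it reaches from about 0.3 to 0.875 m from the base axis. Payload 6.4 kg.
Tool frame: the origin (TCP) lies where the fingers leave the gripper's body, on its centre line; the fingertips stand 73 mm ahead of it and the grasp point (between the pads) lies 54 mm ahead of it (r.hold_point_z is the distance from the TCP to the grasp point, in m); y points along the fingers, z is the direction in which the jaws open and shut, and the axes are right-handed (so a half turn about y gives the same grasp; the last joint's range is limited). The gripper opens to 85 mm and grips with 20 to 120 N. Pads are 22 mm wide; open, the fingers measure 114 mm over their backs; the gripper's body (76 mm by 85 mm) begins 54 mm behind the grasp point. The pads swing forward as they close: fully open they stand 13 mm farther back than shut.
Start: joints at [1.102, 0.181, 1.607, -0, 1.354, -0.206], TCP at [0.149, 0.555, 0.304] pointing down, gripper open.
Joint ranges: [-2.99, 2.99], [-0.89, 2.07], [0.3, 2.58], [-1.14, 4.28], [0, 2.63], [-3.12, 3.12]. Speed limits (rad/s): [2.57, 2.57, 3.01, 3.14, 3.14, 3.14].

## Interface

Orientations are given as a unit quaternion [w, x, y, z].
In Python, from cell import r gives the robot as it stands. The module is installed in compiled form; this text tells all that it offers.
- The arm moves only by the tool carry_out, never from a script. Its argument "steps" is a list of rows, each an object with "travel": the shift along the tool's x, y, z in m, a list of three; "turn": the turn about the tool's y in degrees; "claw": the opening in per cent of the stroke, from 0 (shut) to 100 (fully open). In form: [{"travel": [dx, dy, dz], "turn": turn, "claw": claw}, ...]. A call has 1 to 8 rows; each row is the pose to reach, as a shift and turn from the pose measured when the call began, along the tool's axes at that moment; what a row does not reach only later rows make up. A row lasts 1/10 s, in which the tool goes at most 50 mm and 8.59 degrees, less where a joint would pass 70% of its speed; a pose out of reach is approached as far as the arm can. A call with a gripper value outside its range is refused whole. The fingers move at their own pace and stop on an object; the grip force is fixed at half the most. Time passes only in rows, so rows that repeat a pose let the fingers close. It gives the time, the measured TCP pose, the force and the opening at its end, in the units of the state.
- r.get_obs(): the state, without advancing time (a new reading comes with each control period).
- r.get_image(name): name is "scene" or "top"; returns (picture, depth): 480x640x3 uint8, blue, green, red; 480x640 float32, m along the optical axis (not along the pixel's ray), 0 where there is no reading.
- r.camera_params(name): a dict with "fx", "fy", "cx", "cy" (pixels), "rvec" (rotation vector, rad) and "tvec" (3), from world to camera coordinates, as OpenCV has them. Camera axes: x right, y down, z forward; pixel columns grow to the right and rows downward; lengths in m; the calibration is good to about 2 mm. A picture is of the moment at which its call begins. camera_params takes no time and is no camera call.
- r.hand_in(): hands the job in, once; it reports no verdict.
The state is a dict: "t": time; "joints": joint angles; "dq": joint speeds; "joint_efforts": joint torques, N m; "ee_pos": TCP position; "eef_rot": TCP orientation; "wrist_force": force on the tool from outside, world axes, zero at the start; "moment": the same for the moment, N m; "gripper_width": finger opening in m.
Only numpy, scipy, OpenCV 4.12 (cv2) and the standard library are available. Lean on these libraries where they do the work, as an engineer would, in place of code of your own. Each camera call takes 0.05 s, during which the arm holds its last target. There are 200 camera calls.

## Task

Stop the shaker by flicking its start lever fully over to the off end, pull the locked holding plate up off the spindle past its two sprung balls and lay it hub up on the bench, then stand every sample jar from the paper mat fully down in a cup, one to a cup, any cups. Slide the plate back down the spindle, hub up, until it clicks home on the shoulder with both balls sprung out above the hub, and only then flick the lever fully back on. Leave the glass bottle and the spray bottle standing where they are.

Things in the scene. Friction and masses are not known exactly. Their poses are not given: they have to be found in the camera images.
- shaker: Bench shaker, fixed, yaw up to 0.25 rad. White housing 200 (x) x 270 (y, -165 to +105) x 60 mm high; origin on the bench, on the axis of its upright spindle, z up. On top a round platform (radius 100, top 65 mm above the bench) with four black cups at 66 mm from the axis, and the start lever at the -y end.
- shoulder (a point): On the spindle axis at the height of the shoulder (145 mm above the bench) on which the plate's underside rests when home. Axes as the shaker.
- spindle_tip (a point): Tip of the steel spindle, 211 mm above the bench. The spindle is 30 mm thick up to the shoulder, then 20 mm, tapering over the last 9 mm to 10 mm at the tip. Two oiled, sprung steel balls (14 mm diameter, centres 195 mm above the bench) stick out 4 mm from it on the shaker's +y and -y sides.
- ball_left (a joint): How far the ball on the shaker's +y side is pressed in (m): 0 sprung out, 0.0025 when a bore of 23 mm passes it, 0.004 at most. 5 N holds it out, plus 0.6 N per mm. The plate meets the balls when its underside is 55 mm above the shoulder; pushing it on over them, or pulling it off from home, takes 15 to 25 N for about 4 mm, then about 3 N until they spring out.
- ball_right (a joint): The same for the ball on the -y side.
- start (a joint): Start lever (rad) on the control end of the shaker: 0 leaning to the shaker's -x (off), 1.0 leaning to its +x (on, as at the start); stays where it is left, about 1 N at the tip to move it. Hinge along the shaker's y, 82 mm above the bench, at shaker x 0, y -130 mm. Off below 0.15, on above 0.85.
- start_tip (a point): Centre of the black ball (26 mm diameter) at the lever's tip, 60 mm from the hinge.
- plate: Holding plate, loose, 0.22 kg: aluminium disc 172 mm across, 8 mm thick, black hub 44 mm across rising 36 mm above it, 23 mm bore through both. Origin: centre of the disc's underside, z along the hub; starts home on the spindle. Then the hub's top is 6 mm below the balls' centres. Its weight does not take it past the balls, and they drag on it inside the bore: push it all the way.
- mat: White paper mat, fixed, 240 x 220 mm, thin as paper, on which the jars stand. Origin: centre of its underside.
- jar0: Sample jar, loose, white plastic with a ribbed grey screw cap: 46 mm in diameter over its whole length, 75 mm high, about 0.2 kg, bottom-heavy. Origin: centre of its underside, z up. None if absent; two to four of the four are there.
- jar1: Sample jar, loose, white plastic with a ribbed grey screw cap: 46 mm in diameter over its whole length, 75 mm high, about 0.2 kg, bottom-heavy. Origin: centre of its underside, z up. None if absent; two to four of the four are there.
- jar2: Sample jar, loose, white plastic with a ribbed grey screw cap: 46 mm in diameter over its whole length, 75 mm high, about 0.2 kg, bottom-heavy. Origin: centre of its underside, z up. None if absent; two to four of the four are there.
- jar3: Sample jar, loose, white plastic with a ribbed grey screw cap: 46 mm in diameter over its whole length, 75 mm high, about 0.2 kg, bottom-heavy. Origin: centre of its underside, z up. None if absent; two to four of the four are there.
- cup0 (a point): Centre of the inner floor of one shaker cup, 65 mm above the bench: 49 mm bore, walls 32 mm high, flaring over the top 6 mm to 57 mm; outer diameter 66 mm at the rim. A jar fully down has its origin here.
- cup1 (a point): Centre of the inner floor of one shaker cup, 65 mm above the bench: 49 mm bore, walls 32 mm high, flaring over the top 6 mm to 57 mm; outer diameter 66 mm at the rim. A jar fully down has its origin here.
- cup2 (a point): Centre of the inner floor of one shaker cup, 65 mm above the bench: 49 mm bore, walls 32 mm high, flaring over the top 6 mm to 57 mm; outer diameter 66 mm at the rim. A jar fully down has its origin here.
- cup3 (a point): Centre of the inner floor of one shaker cup, 65 mm above the bench: 49 mm bore, walls 32 mm high, flaring over the top 6 mm to 57 mm; outer diameter 66 mm at the rim. A jar fully down has its origin here.
- bottle: Capped glass bottle, loose, 86 mm in diameter, 180 mm high; bystander. Origin: centre of its underside.
- spray: Yellow spray bottle with a green head, loose, 84 mm in diameter, 180 mm high; bystander. Origin: centre of its underside.
Things that resemble listed ones, but are neither listed nor needed, are in the scene too. Leave any red or yellow look-alike of the plate alone.

How it is judged:
By the outcome, as a careful person would: the job done as asked, in the order asked, and still so for the second after the job is handed in, with the robot touching nothing.
Of jar0, jar1, jar2, jar3 only 2 to 4 are there at a start; the rules pass over those that are not, and their reading is None.
At some moment in a run one of jar0, jar1, jar2, jar3, plate may be knocked a few centimetres aside while the robot is not near it.
Once in a run the grip may slacken for a moment while it holds something.
It also fails if it takes over 210 s, if anything falls off the work surface, if the arm or the gripper's body presses on something with over 40 N, if the wrist force passes 120 N, or if a joint passes its speed limit or range.

## Working session

There is one attempt and no reset: what is moved stays moved. The work goes in short steps, Python scripts to look and compute and a tool call to move; the robot and the scene stay as the last step left them, time stands still between calls to the robot, and variables do not carry over. Pictures are saved under pics/ and viewed, about 12 in all and at most 16, crops included, and the job is handed in when it is done.

Besides the shell and the picture viewer there is one more tool, called after "Call:" as a command line: name --argument value ..., lists and objects as JSON in quotes. carry_out: Moves the arm, as the interface text tells. Its arguments: {"type":"object","properties":{"steps":{"type":"array","items":{"type":"object","properties":{"travel":{"type":"array","items":{"type":"number"}},"turn":{"type":"number"},"claw":{"type":"number"}}}}},"required":["steps"]}

```bash
mkdir -p pics
cat > h.py <<'E'
import numpy as np, cv2
from cell import r
from scipy.spatial.transform import Rotation as R
def look(n,f=None):
    im,d=r.get_image(n)
    np.savez('/tmp/%s.npz'%n,im=im,d=d)
    if f: cv2.imwrite('pics/'+f,im)
    return im,d
def cam(n):
    p=r.camera_params(n); return p,cv2.Rodrigues(np.array(p['rvec'],float))[0],np.array(p['tvec'],float).ravel()
def world(n,u,v,z=None,d=None):
    p,Rm,t=cam(n); ray=np.array([(u-p['cx'])/p['fx'],(v-p['cy'])/p['fy'],1.])
    c=-Rm.T@t; w=Rm.T@ray
    s=(z-c[2])/w[2] if z is not None else d
    return c+s*w
def cloud(n,d):
    p,Rm,t=cam(n); v,u=np.indices(d.shape)
    P=np.stack([(u-p['cx'])/p['fx']*d,(v-p['cy'])/p['fy']*d,d],-1)
    W=(P-t)@Rm; W[d==0]=np.nan
    return W
def proj(n,X):
    p,Rm,t=cam(n); c=Rm@np.array(X,float)+t
    return p['fx']*c[0]/c[2]+p['cx'],p['fy']*c[1]/c[2]+p['cy']
def st():
    o=r.get_obs(); q=o['eef_rot']; M=R.from_quat([q[1],q[2],q[3],q[0]]).as_matrix()
    return o,np.array(o['ee_pos']),M
E
python3 - <<'E'
from h import *
for n in('scene','top'):
    look(n,n+'0.png'); p,Rm,t=cam(n); print(n,-Rm.T@t,Rm[2],p['fx'])
o,p,M=st(); print(o,M.round(3),r.hold_point_z)
E
```

```text
scene [ 1.19110553 -0.07787817  1.26046666] [-0.52538148  0.1012612  -0.84481978] 563.8727240710141
top [0.37348393 0.05714428 1.53762766] [ 0.11121303 -0.00943167 -0.99375183] 507.671791660158
{'t': 0.1, 'joints': array([ 1.10170182e+00,  1.81481924e-01,  1.60788079e+00, -4.88686391e-06,
        1.35377089e+00, -2.06286885e-01]), 'dq': array([ 0.00265824, -0.00204535, -0.00205729,  0.00024272,  0.00190699,
       -0.0019079 ]), 'joint_efforts': array([-3.48931917e-04, -4.45881772e+01, -3.52237308e+01, -3.19380415e-04,
        4.12851557e-03,  2.42316997e-05]), 'ee_pos': array([0.14918904, 0.55493018, 0.30307876]), 'eef_rot': array([-0.70049601,  0.70152521, -0.09282787,  0.09247005]), 'wrist_force': array([-0.63453492, -0.00366036,  0.34045582]), 'moment': array([ 0.00862925, -0.02869219, -0.03909153]), 'gripper_width': 0.08524761394671218} [[ 0.966 -0.001  0.26 ]
 [-0.26  -0.001  0.966]
 [-0.    -1.    -0.002]] 0.0539
```

View pics/scene0.png

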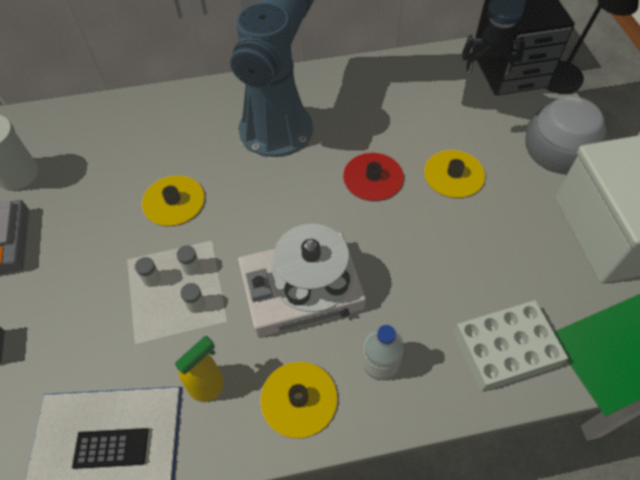

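View pics/top0.png

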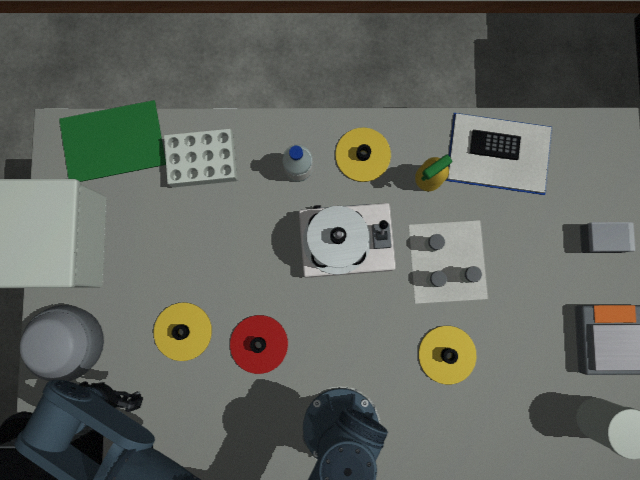

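The top view shows the plate on the shaker at about (338,237) and the lever knob at about (382,226). Three jar caps are at (436,242), (438,278) and (473,274), the spray is at (432,175) and the bottle at (297,160). Next I'll turn these into positions.

```bash
cat >> h.py <<'E'
def blob(W,lo,hi,c,rad):
    m=(W[...,2]>lo)&(W[...,2]<hi)&(np.hypot(W[...,0]-c[0],W[...,1]-c[1])<rad)
    return W[m]
def circ(P):
    return cv2.minEnclosingCircle((P[:,:2]*1000).astype(np.float32))
E
python3 - <<'E'
from h import *
for n in('top','scene'):
    d=np.load('/tmp/%s.npz'%n)['d']; W=cloud(n,d); print(n)
    c=world('top',338,237,z=.19)
    P=blob(W,.145,.16,c,.12); print('plate',circ(P),len(P))
    P=blob(W,.2,.225,c,.03); print('tip',len(P),P.mean(0) if len(P) else 0)
    P=blob(W,.17,.195,c,.04); print('hub',circ(P) if len(P) else 0)
    P=blob(W,.05,.066,c,.2); print('house',cv2.minAreaRect((P[:,:2]*1000).astype(np.float32)))
    c2=world('top',382,226,z=.13)
    P=blob(W,.1,.16,c2+[0,0,0],.05); P=P[np.hypot(*(P[:,:2]-c[:2]).T)>.1]
    print('lever',c2,P.mean(0),P.max(0),P.min(0),len(P))
    for u,v in((436,242),(438,278),(473,274)):
        cj=world('top',u,v,z=.075); P=blob(W,.066,.085,cj,.035); print('jar',cj[:2],circ(P),P[:,2].mean(),len(P))
    print([circ(blob(W,.1,.2,world('top',u,v,z=.15),.07)) for u,v in((297,160),(432,175))])
o,_,_=st()
im=np.load('/tmp/top.npz')['im'][180:300,280:500]; a=cv2.resize(im,None,fx=3.6,fy=3.6,interpolation=2)
cv2.imwrite('pics/c1.png',a)
E
```

```text
top
plate ((544.1473388671875, 9.458585739135742), 86.01363372802734) 2762
tip 47 [0.54345731 0.0103465  0.20736575]
hub ((543.5204467773438, 9.74616813659668), 21.745967864990234)
house ((546.887451171875, -20.523788452148438), (201.50059509277344, 270.2863464355469), 4.281644821166992)
lever [ 0.5742578  -0.11685639  0.13      ] [ 0.57434548 -0.11800898  0.1387604 ] [ 0.58981315 -0.10706153  0.15492756] [ 0.54961806 -0.13144562  0.10026491] 83
jar [ 0.53451441 -0.2798182 ] ((536.89111328125, -280.7894287109375), 23.59247589111328) 0.07447511230868224 206
jar [ 0.43011911 -0.28246796] ((429.97467041015625, -283.5112609863281), 23.394084930419922) 0.07461593834636264 207
jar [ 0.44111902 -0.3840328 ] ((442.5098876953125, -384.90289306640625), 23.78325653076172) 0.0749693207485739 210
[((772.9873657226562, 123.60860443115234), 42.96440505981445), ((735.05029296875, -268.6496887207031), 46.38726806640625)]
scene
plate ((543.0587158203125, 8.699389457702637), 87.53936004638672) 3504
tip 64 [0.54641282 0.00828314 0.20600172]
hub ((544.488525390625, 9.072775840759277), 23.139650344848633)
house ((548.5697631835938, -21.408676147460938), (205.22152709960938, 270.5589599609375), 4.076552391052246)
lever [ 0.5742578  -0.11685639  0.13      ] [ 0.58094642 -0.11904609  0.14390398] [ 0.59110296 -0.10694544  0.15249669] [ 0.56492476 -0.13222112  0.13284646] 105
jar [ 0.53451441 -0.2798182 ] ((537.2012939453125, -283.74725341796875), 24.678142547607422) 0.07403308486760876 299
jar [ 0.43011911 -0.28246796] ((428.3886413574219, -285.57720947265625), 24.45815658569336) 0.0741433535119769 258
jar [ 0.44111902 -0.3840328 ] ((441.9720153808594, -385.3497314453125), 25.099788665771484) 0.07391173539451071 281
[((774.12158203125, 122.4370346069336), 43.42167663574219), ((737.041259765625, -270.68084716796875), 46.26841354370117)]
```

View pics/c1.png

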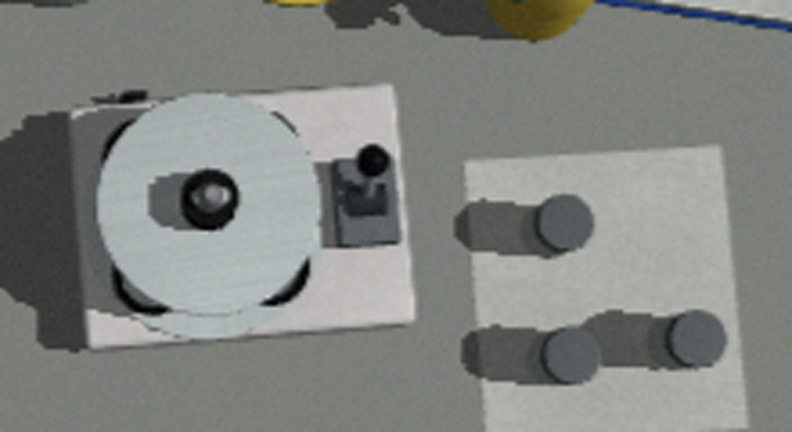

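```bash
cat >> h.py <<'E'
def go(X,yaw=None):
    o,p,M=st(); tr=M.T@(np.array(X)-p); y0=np.degrees(np.arctan2(M[1,0],M[0,0]))
    print('to',X,'travel',tr.round(4),'turn',None if yaw is None else round(-((yaw-y0+180)%360-180),1),'| at',p.round(4),'yaw',round(y0,1))
E
python3 -c "
from h import *
go([.40,.22,.31],4.3);go([.645,-.113,.30],4.3)"
```

```text
to [0.4, 0.22, 0.31] travel [ 0.3292 -0.0066 -0.2583] turn -19.4 | at [0.1492 0.5549 0.3031] yaw -15.1
to [0.645, -0.113, 0.3] travel [ 0.6523  0.0037 -0.5162] turn -19.4 | at [0.1492 0.5549 0.3031] yaw -15.1
```

Call:
carry_out --steps '[{"travel": [0.652,0,-0.516],"turn": -8,"claw": 0},{"travel": [0.652,0,-0.516],"turn": -16,"claw": 0},{"travel": [0.652,0,-0.516],"turn": -19.4,"claw": 0},{"travel": [0.652,0,-0.516],"turn": -19.4,"claw": 0},{"travel": [0.652,0,-0.516],"turn": -19.4,"claw": 0},{"travel": [0.652,0,-0.516],"turn": -19.4,"claw": 0},{"travel": [0.652,0,-0.516],"turn": -19.4,"claw": 0},{"travel": [0.652,0,-0.516],"turn": -19.4,"claw": 0}]'

```text
t: 0.9
ee_pos: [0.3864, 0.2348, 0.3037]
eef_rot: [-0.706, 0.707, 0.027, -0.027]
wrist_force: [0.7, 0.5, 0.0]
gripper_width: 0.0001
```

```bash
python3 -c "
from h import *
go([.645,-.113,.30],4.3)"
```

```text
to [0.645, -0.113, 0.3] travel [ 0.2315  0.004  -0.3664] turn 0.1 | at [0.3864 0.2348 0.3037] yaw 4.4
```

Call:
carry_out --steps '[{"travel": [0.231,0,-0.366],"turn": 0,"claw": 0},{"travel": [0.231,0,-0.366],"turn": 0,"claw": 0},{"travel": [0.231,0,-0.366],"turn": 0,"claw": 0},{"travel": [0.231,0,-0.366],"turn": 0,"claw": 0},{"travel": [0.231,0,-0.366],"turn": 0,"claw": 0},{"travel": [0.231,0,-0.366],"turn": 0,"claw": 0},{"travel": [0.231,0,-0.366],"turn": 0,"claw": 0},{"travel": [0.231,0,-0.366],"turn": 0,"claw": 0}]'

```text
t: 1.7
ee_pos: [0.6246, -0.0866, 0.3034]
eef_rot: [-0.706, 0.707, 0.026, -0.027]
wrist_force: [0.5, 0.8, -0.4]
gripper_width: -0.0001
```

Call:
carry_out --steps '[{"travel": [0.0,0,-0.006],"turn": 0,"claw": 0},{"travel": [0,0,-0.006],"turn": 0,"claw": 0}]'

```text
t: 1.9
ee_pos: [0.6248, -0.0942, 0.302]
eef_rot: [0.707, -0.707, -0.024, 0.027]
wrist_force: [0.0, -0.2, -0.1]
gripper_width: -0.0001
```

```bash
python3 -c "
from h import *
go([.645,-.113,.20],4.3)
go([.552,-.12,.20],4.3)"
```

```text
to [0.645, -0.113, 0.2] travel [ 0.0191  0.102  -0.0202] turn -0.1 | at [ 0.6248 -0.0942  0.302 ] yaw 4.2
to [0.552, -0.12, 0.2] travel [-0.0741  0.1023 -0.0204] turn -0.1 | at [ 0.6248 -0.0942  0.302 ] yaw 4.2
```

Call:
carry_out --steps '[{"travel": [0.02,0.0,-0.0205],"turn": 0,"claw": 0},{"travel": [0.02,0.05,-0.0205],"turn": 0,"claw": 0},{"travel": [0.02,0.102,-0.0205],"turn": 0,"claw": 0},{"travel": [0.02,0.102,-0.0205],"turn": 0,"claw": 0},{"travel": [0.0,0.102,-0.0205],"turn": 0,"claw": 0},{"travel": [-0.015,0.102,-0.0205],"turn": 0,"claw": 0},{"travel": [-0.03,0.102,-0.0205],"turn": 0,"claw": 0},{"travel": [-0.04,0.102,-0.0205],"turn": 0,"claw": 0}]'

```text
t: 2.7
ee_pos: [0.5865, -0.1167, 0.2034]
eef_rot: [-0.706, 0.707, 0.026, -0.026]
wrist_force: [2.0, 0.0, 1.1]
gripper_width: -0.0002
```

```bash
python3 -c "
from h import *
print(st()[0]['wrist_force']);go([.548,-.12,.20],4.3)"
```

```text
[2.00736618 0.03499258 1.1370175 ]
to [0.548, -0.12, 0.2] travel [-0.0386  0.0034 -0.0004] turn -0.0 | at [ 0.5865 -0.1167  0.2034] yaw 4.3
```

Call:
carry_out --steps '[{"travel": [-0.01,0.003,0],"turn": 0,"claw": 0},{"travel": [-0.02,0.003,0],"turn": 0,"claw": 0},{"travel": [-0.028,0.003,0],"turn": 0,"claw": 0},{"travel": [-0.034,0.003,0],"turn": 0,"claw": 0},{"travel": [-0.037,0.003,0],"turn": 0,"claw": 0},{"travel": [-0.039,0.003,0],"turn": 0,"claw": 0},{"travel": [-0.039,0.003,0],"turn": 0,"claw": 0}]'

```text
t: 3.4
ee_pos: [0.5479, -0.1195, 0.2002]
eef_rot: [-0.706, 0.707, 0.027, -0.026]
wrist_force: [3.8, 1.7, -2.3]
gripper_width: 0.0002
```

Call:
carry_out --steps '[{"travel": [-0.002,0,0],"turn": 0,"claw": 0},{"travel": [-0.003,0,0],"turn": 0,"claw": 0}]'

```text
t: 3.6
ee_pos: [0.5471, -0.1196, 0.2003]
eef_rot: [-0.706, 0.707, 0.029, -0.023]
wrist_force: [14.0, 2.1, -9.3]
gripper_width: 0.0002
```

Call:
carry_out --steps '[{"travel": [0.02,0,0],"turn": 0,"claw": 0},{"travel": [0.04,0,0],"turn": 0,"claw": 0},{"travel": [0.06,0,0],"turn": 0,"claw": 0},{"travel": [0.07,-0.05,0],"turn": 0,"claw": 100},{"travel": [0.07,-0.08,0],"turn": 0,"claw": 100},{"travel": [0.07,-0.08,0],"turn": 0,"claw": 100}]'

```text
t: 4.2
ee_pos: [0.6187, -0.1153, 0.2864]
eef_rot: [-0.705, 0.708, 0.031, -0.021]
wrist_force: [0.7, -0.1, -0.1]
gripper_width: 0.0433
```

```bash
python3 - <<'E'
from h import *
for n in('top','scene'):
    im,d=look(n); W=cloud(n,d)
    P=blob(W,.11,.165,(.5534,-.12),.06);P=P[P[:,0]<.57]; print(n,P.mean(0),P.min(0),P.max(0),len(P))
E
python3 -c "
from h import *
go([.5437,.0095,.30],4.3)"
```

```text
to [0.5437, 0.0095, 0.3] travel [-0.0642 -0.0176  0.1294] turn -0.1 | at [ 0.6175 -0.1149  0.2836] yaw 4.2<stdin>:4: RuntimeWarning: Mean of empty slice.
  ret = um.true_divide(
Traceback (most recent call last):
ValueError: zero-size array to reduction operation minimum which has no identity
```

Call:
carry_out --steps '[{"travel": [-0.064,-0.018,0.129],"turn": 0,"claw": 100},{"travel": [-0.064,-0.018,0.129],"turn": 0,"claw": 100},{"travel": [-0.064,-0.018,0.129],"turn": 0,"claw": 100},{"travel": [-0.064,-0.018,0.129],"turn": 0,"claw": 100},{"travel": [-0.064,-0.018,0.129],"turn": 0,"claw": 100}]'

```text
t: 4.75
ee_pos: [0.543, 0.0099, 0.2994]
eef_rot: [-0.705, 0.708, 0.03, -0.023]
wrist_force: [1.0, -1.3, 0.8]
gripper_width: 0.0855
```

Run:
```python
from h import *
for n in('top','scene'):
    im,d=look(n,n+'1.png'); W=cloud(n,d)
    P=blob(W,.11,.165,(.5534,-.12),.06); print(n,len(P),[P.mean(0),P.min(0),P.max(0)] if len(P) else 0)
print(proj('scene',(.5247,-.122,.135)),proj('top',(.5247,-.122,.135)))
go([.5437,.0095,.236],4.3)
im=np.load('/tmp/scene.npz')['im'][200:340,220:400]; cv2.imwrite('pics/c2.png',cv2.resize(im,None,fx=4,fy=4,interpolation=2))
```

```text
top 72 [array([ 0.52525394, -0.12094682,  0.14162054]), array([ 0.51341168, -0.13433226,  0.11351115]), array([ 0.54232194, -0.10947824,  0.15223616])]
scene 261 [array([ 0.54057796, -0.09562433,  0.14447808]), array([ 0.51291565, -0.13504501,  0.11063454]), array([ 0.58246699, -0.06043053,  0.15896963])]
(np.float64(253.5111388505576), np.float64(261.8984215870261)) (np.float64(384.3856229966167), np.float64(243.37918351727245))
to [0.5437, 0.0095, 0.236] travel [-0.0007  0.0635  0.0013] turn -0.1 | at [0.5439 0.0085 0.2995] yaw 4.2
```

View pics/c2.png

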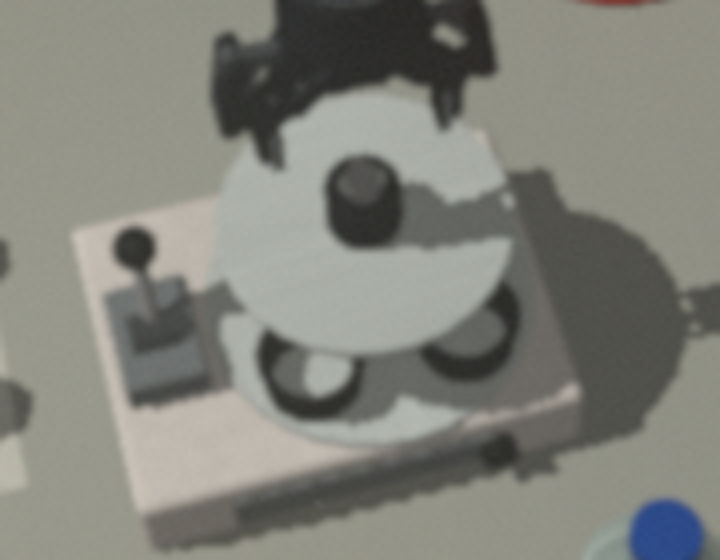

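The lever leans to the robot side, which is off: measured ball centre x is about 0.525, as expected. The gripper is above the hub, so I'll descend and grip.

Call:
carry_out --steps '[{"travel": [0,0.03,0.001],"turn": 0,"claw": 100},{"travel": [0,0.055,0.001],"turn": 0,"claw": 100},{"travel": [0,0.066,0.001],"turn": 0,"claw": 100},{"travel": [0,0.066,0.001],"turn": 0,"claw": 100},{"travel": [0,0.066,0.001],"turn": 0,"claw": 0},{"travel": [0,0.066,0.001],"turn": 0,"claw": 0},{"travel": [0,0.066,0.001],"turn": 0,"claw": 0},{"travel": [0,0.066,0.001],"turn": 0,"claw": 0}]'

```text
t: 5.65
ee_pos: [0.5453, 0.0091, 0.2352]
eef_rot: [-0.705, 0.708, 0.03, -0.021]
wrist_force: [-1.8, -1.2, 5.4]
gripper_width: 0.0424
```

Call:
carry_out --steps '[{"travel": [-0.001,0,0],"turn": 0,"claw": 0},{"travel": [-0.001,-0.006,0],"turn": 0,"claw": 0},{"travel": [-0.001,-0.012,0],"turn": 0,"claw": 0},{"travel": [-0.001,-0.02,0],"turn": 0,"claw": 0},{"travel": [-0.001,-0.03,0],"turn": 0,"claw": 0},{"travel": [-0.001,-0.04,0],"turn": 0,"claw": 0}]'

```text
t: 6.25
ee_pos: [0.5435, 0.0095, 0.2737]
eef_rot: [-0.706, 0.708, 0.03, -0.022]
wrist_force: [3.6, 0.3, -6.6]
gripper_width: 0.0423
```

Call:
carry_out --steps '[{"travel": [0,-0.01,0],"turn": 0,"claw": 0},{"travel": [0,-0.02,0],"turn": 0,"claw": 0},{"travel": [0,-0.03,0],"turn": 0,"claw": 0},{"travel": [0,-0.04,0],"turn": 0,"claw": 0},{"travel": [0,-0.055,0],"turn": 0,"claw": 0},{"travel": [0,-0.055,0],"turn": 0,"claw": 0}]'

```text
t: 6.85
ee_pos: [0.5439, 0.0095, 0.3318]
eef_rot: [-0.705, 0.708, 0.032, -0.02]
wrist_force: [0.5, 0.3, -2.0]
gripper_width: 0.0423
```

Run:
```python
from h import *
look('top'); im,d=look('scene'); print(st()[0]['wrist_force'])
cv2.imwrite('pics/c3.png',cv2.resize(im[80:360,160:480],None,fx=2.4,fy=2.1))
go([.43,.2,.33]); go([.54,.23,.33])
```

```text
[-0.54830909  0.35962288 -2.4135836 ]
to [0.43, 0.2, 0.33] travel [-0.0987 -0.0027  0.1981] turn None | at [0.543  0.0096 0.3293] yaw 4.2
to [0.54, 0.23, 0.33] travel [ 0.0132 -0.0014  0.22  ] turn None | at [0.543  0.0096 0.3293] yaw 4.2
```

View pics/c3.png

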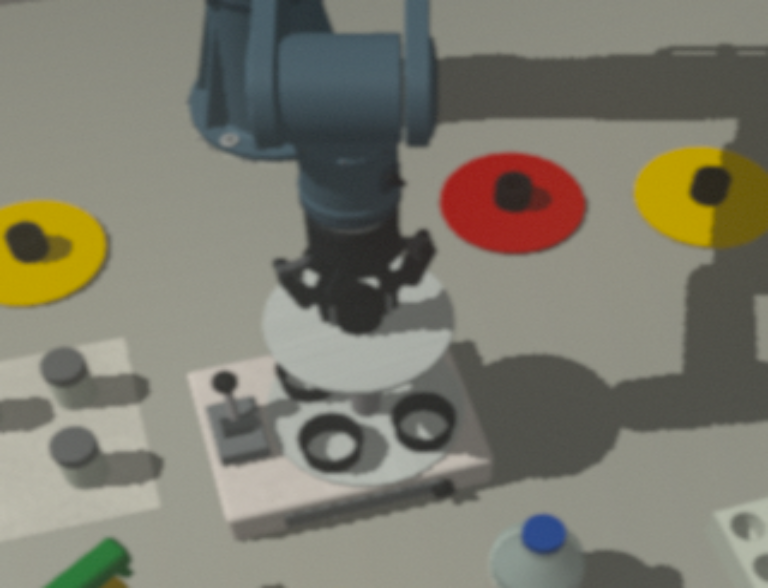

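Plate is off the spindle: it is held at the hub above the tip, and the wrist reads 2.2 N, its weight. I'll lay it at about (0.54, 0.25).

Call:
carry_out --steps '[{"travel": [0.013,0,0.24],"turn": 0,"claw": 0},{"travel": [0.013,0,0.24],"turn": 0,"claw": 0},{"travel": [0.013,0,0.24],"turn": 0,"claw": 0},{"travel": [0.013,0,0.24],"turn": 0,"claw": 0},{"travel": [0.013,0,0.24],"turn": 0,"claw": 0},{"travel": [0.013,0.05,0.24],"turn": 0,"claw": 0},{"travel": [0.013,0.1,0.24],"turn": 0,"claw": 0},{"travel": [0.013,0.15,0.24],"turn": 0,"claw": 0}]'

```text
t: 7.75
ee_pos: [0.5397, 0.2501, 0.1765]
eef_rot: [-0.705, 0.708, 0.031, -0.022]
wrist_force: [0.2, 0.4, -2.6]
gripper_width: 0.0427
```

Run:
```python
from h import *
im,d=look('top'); W=cloud('top',d)
go([.54,.25,.091])
```

```text
to [0.54, 0.25, 0.091] travel [0.0056 0.0755 0.0018] turn None | at [0.5347 0.2483 0.1665] yaw 4.2
```

Call:
carry_out --steps '[{"travel": [0,0.03,0],"turn": 0,"claw": 0},{"travel": [0,0.055,0],"turn": 0,"claw": 0},{"travel": [0,0.068,0],"turn": 0,"claw": 0},{"travel": [0,0.074,0],"turn": 0,"claw": 0},{"travel": [0,0.0755,0],"turn": 0,"claw": 0},{"travel": [0,0.0755,0],"turn": 0,"claw": 0}]'

```text
t: 8.4
ee_pos: [0.5356, 0.2481, 0.0924]
eef_rot: [-0.705, 0.709, 0.026, -0.026]
wrist_force: [0.1, 0.6, -1.8]
gripper_width: 0.0426
```

Call:
carry_out --steps '[{"travel": [0,0.0015,0],"turn": 0,"claw": 0},{"travel": [0,0.0015,0],"turn": 0,"claw": 100},{"travel": [0,0.0015,0],"turn": 0,"claw": 100},{"travel": [0,0.0015,0],"turn": 0,"claw": 100},{"travel": [0,0.0015,0],"turn": 0,"claw": 100},{"travel": [0,-0.04,0],"turn": 0,"claw": 100},{"travel": [0,-0.1,0],"turn": 0,"claw": 100},{"travel": [0,-0.15,0],"turn": 0,"claw": 100}]'

```text
t: 9.2
ee_pos: [0.5349, 0.2487, 0.2334]
eef_rot: [-0.704, 0.709, 0.026, -0.027]
wrist_force: [0.5, 0.3, 0.1]
gripper_width: 0.0856
```

Call:
carry_out --steps '[{"travel": [0,-0.05,0],"turn": 0,"claw": 100},{"travel": [0,-0.09,0],"turn": 0,"claw": 100},{"travel": [-0.05,-0.09,-0.05],"turn": 0,"claw": 100},{"travel": [-0.1,-0.09,-0.08],"turn": 0,"claw": 100},{"travel": [-0.14,-0.09,-0.12],"turn": 0,"claw": 100},{"travel": [-0.17,-0.09,-0.16],"turn": 0,"claw": 100},{"travel": [-0.17,-0.09,-0.2],"turn": 0,"claw": 100},{"travel": [-0.17,-0.09,-0.2],"turn": 0,"claw": 100}]'

```text
t: 10.0
ee_pos: [0.3787, 0.035, 0.3252]
eef_rot: [-0.704, 0.709, 0.025, -0.026]
wrist_force: [0.5, 0.9, 0.1]
gripper_width: 0.0856
```

Run:
```python
from h import *
im,d=look('top'); cv2.imwrite('pics/c4.png',cv2.resize(im[170:310,200:500],None,fx=2.6,fy=2.6,interpolation=2))
W=cloud('top',d)
print('plate',circ(blob(W,.003,.015,(.535,.248),.12)),'hub',circ(blob(W,.03,.05,(.535,.248),.05)))
P=blob(W,.085,.105,(.5437,.0095),.12); Q=P[:,:2]-[.5437,.0095]
print('cups',len(P))
a=np.degrees(np.arctan2(Q[:,1],Q[:,0])); print(np.histogram(a,bins=24,range=(-180,180))[0])
for u,v in((436,242),(438,278),(473,274)):
    cj=world('top',u,v,z=.075); P=blob(W,.066,.085,cj,.035); print('jar',circ(P),P[:,2].mean(),len(P))
print(st()[1])
```

```text
plate ((535.2300415039062, 248.0912322998047), 119.8616943359375) hub ((534.740966796875, 247.4249725341797), 21.845703125)
cups 768
[ 0 34 39 36 59 32 35 40 39 41 55  8  0 41 41 37 46  7  0 42 45 32 52  7]
jar ((537.548095703125, -281.6429748535156), 23.973106384277344) 0.0747227122084241 203
jar ((429.472900390625, -283.6210021972656), 23.326406478881836) 0.07467721281049416 203
jar ((441.2283020019531, -384.9450988769531), 23.834745407104492) 0.07470070662873557 208
[0.37895135 0.03396672 0.32526568]
```

View pics/c4.png

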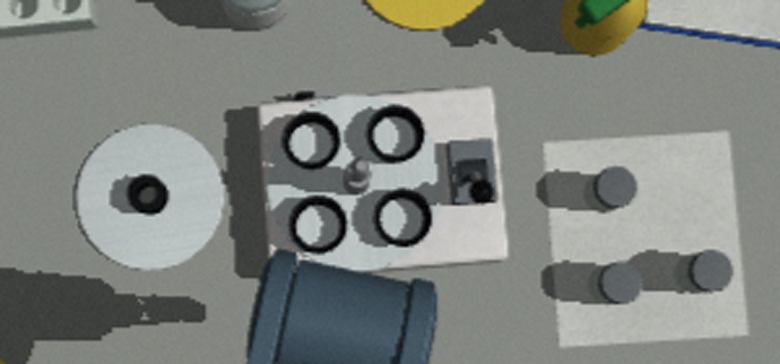

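Plate lies hub up at (0.535, 0.248). Four cups are visible at crop (310,140), (395,132), (318,224) and (402,218), and the three jars are still on the mat. Now I'll fit the cups and head for the first jar.

Run:
```python
from h import *
A=np.array([.5437,.0095])
for n in('top','scene'):
    if n=='scene': im,d=look(n)
    else: d=np.load('/tmp/top.npz')['d']
    W=cloud(n,d)
    for k in range(4):
        f=np.radians(49.3+90*k); c=A+.066*np.array([np.cos(f),np.sin(f)])
        P=blob(W,.09,.104,c,.037); print(n,k,c.round(4),circ(P) if len(P)>5 else 0,len(P))
    P=blob(W,.2,.225,A,.02); print('tip',P.mean(0),len(P))
print(r.get_obs()['joints'].round(2)); go([.4293,-.284,.26],-40.7)
```

```text
top 0 [0.5867 0.0595] ((586.9407348632812, 59.59218978881836), 32.208621978759766) 158
top 1 [0.4937 0.0525] ((493.7882080078125, 52.72568130493164), 32.01679229736328) 161
top 2 [ 0.5007 -0.0405] ((500.7967529296875, -40.46345520019531), 32.2558708190918) 157
top 3 [ 0.5937 -0.0335] ((594.4613647460938, -32.974647521972656), 32.394317626953125) 164
tip [0.54324415 0.00953299 0.20648758] 46
scene 0 [0.5867 0.0595] ((586.4784545898438, 58.546600341796875), 33.33436965942383) 233
scene 1 [0.4937 0.0525] ((492.0166015625, 51.93403625488281), 33.4448356628418) 168
scene 2 [ 0.5007 -0.0405] ((499.7470703125, -41.29860305786133), 34.107093811035156) 205
scene 3 [ 0.5937 -0.0335] ((593.68603515625, -33.985721588134766), 33.05765914916992) 225
tip [0.54604894 0.00796063 0.2067875 ] 54
[-0.22 -0.31  2.03 -0.01  1.42 -1.86]
to [0.4293, -0.284, 0.26] travel [ 0.0273  0.0676 -0.3217] turn 44.7 | at [0.3797 0.0355 0.3253] yaw 4.0
```

Call:
carry_out --steps '[{"travel": [0.027,0.0,-0.322],"turn": 8,"claw": 100},{"travel": [0.027,0.0,-0.322],"turn": 16,"claw": 100},{"travel": [0.027,0.0,-0.322],"turn": 24,"claw": 100},{"travel": [0.027,0.0,-0.322],"turn": 32,"claw": 100},{"travel": [0.027,0.03,-0.322],"turn": 40,"claw": 100},{"travel": [0.027,0.067,-0.322],"turn": 44.7,"claw": 100},{"travel": [0.027,0.067,-0.322],"turn": 44.7,"claw": 100},{"travel": [0.027,0.067,-0.322],"turn": 44.7,"claw": 100}]'

```text
t: 10.9
ee_pos: [0.4285, -0.2861, 0.2558]
eef_rot: [-0.661, 0.664, -0.248, 0.246]
wrist_force: [0.3, 0.8, 0.1]
gripper_width: 0.0855
```

Run:
```python
from h import *
im,d=look('scene');W=cloud('scene',d)
for c in((.4283,-.2855),(.537,-.2835),(.442,-.385)):
    P=blob(W,.066,.085,c,.035); print('jar scene',circ(P) if len(P) else 0,len(P))
go([.4293,-.284,.113],-40.7)
```

```text
jar scene ((429.8705749511719, -285.9344787597656), 25.56346321105957) 265
jar scene ((537.3036499023438, -282.7294616699219), 24.007204055786133) 297
jar scene ((440.9859619140625, -386.91375732421875), 24.649057388305664) 276
to [0.4293, -0.284, 0.113] travel [0.     0.1447 0.0014] turn -0.1 | at [ 0.4289 -0.2846  0.2577] yaw -40.8
```

Call:
carry_out --steps '[{"travel": [0,0.05,0.001],"turn": 0,"claw": 100},{"travel": [0,0.1,0.001],"turn": 0,"claw": 100},{"travel": [0,0.135,0.001],"turn": 0,"claw": 100},{"travel": [0,0.145,0.001],"turn": 0,"claw": 100},{"travel": [0,0.145,0.001],"turn": 0,"claw": 0},{"travel": [0,0.145,0.001],"turn": 0,"claw": 0},{"travel": [0,0.145,0.001],"turn": 0,"claw": 0},{"travel": [0,0.145,0.001],"turn": 0,"claw": 0}]'

```text
t: 11.75
ee_pos: [0.4308, -0.2856, 0.1157]
eef_rot: [-0.661, 0.665, -0.246, 0.248]
wrist_force: [0.2, 2.2, 6.6]
gripper_width: 0.0444
```

Call:
carry_out --steps '[{"travel": [0,0,0],"turn": 0,"claw": 0},{"travel": [0,-0.04,0],"turn": 0,"claw": 0},{"travel": [0,-0.09,0],"turn": 0,"claw": 0},{"travel": [0,-0.14,0],"turn": 0,"claw": 0},{"travel": [0,-0.19,0],"turn": 0,"claw": 0},{"travel": [0,-0.2,0],"turn": 0,"claw": 0}]'

```text
t: 12.35
ee_pos: [0.4324, -0.286, 0.3236]
eef_rot: [-0.659, 0.667, -0.241, 0.252]
wrist_force: [-0.0, -1.0, -2.0]
gripper_width: 0.0444
```

Run:
```python
from h import *
go([.494,.0525,.31],-40.7)
go([.5007,-.0405,.31],-40.7)
```

```text
to [0.494, 0.0525, 0.31] travel [-0.1749  0.0088  0.2965] turn -0.1 | at [ 0.4324 -0.286   0.3236] yaw -40.8
to [0.5007, -0.0405, 0.31] travel [-0.109   0.0104  0.2305] turn -0.1 | at [ 0.4324 -0.286   0.3236] yaw -40.8
```

Call:
carry_out --steps '[{"travel": [-0.175,0,0.2965],"turn": 0,"claw": 0},{"travel": [-0.175,0,0.2965],"turn": 0,"claw": 0},{"travel": [-0.175,0,0.2965],"turn": 0,"claw": 0},{"travel": [-0.175,0,0.2965],"turn": 0,"claw": 0},{"travel": [-0.175,0,0.2965],"turn": 0,"claw": 0},{"travel": [-0.175,0,0.2965],"turn": 0,"claw": 0},{"travel": [-0.175,0,0.2965],"turn": 0,"claw": 0},{"travel": [-0.175,0,0.2965],"turn": 0,"claw": 0}]'

```text
t: 13.15
ee_pos: [0.4935, 0.0576, 0.3186]
eef_rot: [-0.66, 0.667, -0.24, 0.25]
wrist_force: [0.3, -0.5, -2.8]
gripper_width: 0.0447
```

Run:
```python
from h import *
print(st()[0]['wrist_force'],st()[0]['gripper_width'])
im,d=look('scene'); im2,_=look('top')
cv2.imwrite('pics/c5.png',np.hstack([cv2.resize(im[180:340,220:400],None,fx=2.2,fy=2.2),cv2.resize(im2[180:340,270:450],None,fx=2.2,fy=2.2)]))
go([.494,.0525,.18],-40.7)
```

```text
[ 0.32002961 -0.54587809 -2.79892403] 0.04474420202088323
to [0.494, 0.0525, 0.18] travel [-0.0011  0.1384  0.0004] turn 0.0 | at [0.4934 0.0538 0.3184] yaw -40.7
```

View pics/c5.png

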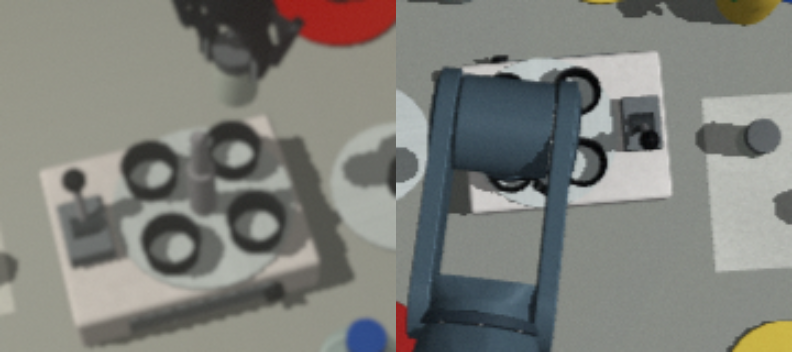

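Call:
carry_out --steps '[{"travel": [0.0,0.045,0.0],"turn": 0,"claw": 0},{"travel": [0.0,0.09,0.0],"turn": 0,"claw": 0},{"travel": [0.0,0.1,0.0],"turn": 0,"claw": 0},{"travel": [0.0,0.11,0.0],"turn": 0,"claw": 0},{"travel": [0.0,0.117,0.0],"turn": 0,"claw": 0},{"travel": [0.0,0.124,0.0],"turn": 0,"claw": 0},{"travel": [0.0,0.13,0.0],"turn": 0,"claw": 0},{"travel": [0.0,0.134,0.0],"turn": 0,"claw": 0}]'

```text
t: 14.05
ee_pos: [0.495, 0.0515, 0.1847]
eef_rot: [-0.659, 0.667, -0.24, 0.251]
wrist_force: [-0.8, 0.9, -1.3]
gripper_width: 0.0447
```

Call:
carry_out --steps '[{"travel": [0.0,0.003,0.0],"turn": 0,"claw": 0},{"travel": [0.0,0.004,0.0],"turn": 0,"claw": 0},{"travel": [0.0,0.004,0.0],"turn": 0,"claw": 75},{"travel": [0.0,0.004,0.0],"turn": 0,"claw": 75},{"travel": [0.0,0.004,0.0],"turn": 0,"claw": 75},{"travel": [0.0,-0.04,0.0],"turn": 0,"claw": 75},{"travel": [0.0,-0.09,0.0],"turn": 0,"claw": 75},{"travel": [0.0,-0.12,0.0],"turn": 0,"claw": 75}]'

```text
t: 14.85
ee_pos: [0.4949, 0.0534, 0.3087]
eef_rot: [-0.659, 0.667, -0.238, 0.253]
wrist_force: [1.2, 0.2, 0.2]
gripper_width: 0.0639
```

Run:
```python
from h import *
im,d=look('scene');W=cloud('scene',d)
for c in((.494,.0525),):
    P=blob(W,.12,.16,c,.035); print('placed',circ(P) if len(P) else 0,len(P),np.percentile(P[:,2],[50,95]) if len(P) else 0)
for c in((.537,-.2835),(.442,-.385)):
    P=blob(W,.066,.085,c,.035); print('jar scene',circ(P) if len(P) else 0,len(P))
go([.5374,-.282,.30],-40.7);go([.442,-.385,.30],-130.7)
```

```text
placed ((495.1989440917969, 51.37185287475586), 24.58282470703125) 316 [0.1386983  0.14271199]
jar scene ((537.0901489257812, -283.26953125), 24.429039001464844) 295
jar scene ((442.84051513671875, -387.8757019042969), 25.329689025878906) 280
to [0.5374, -0.282, 0.3] travel [ 0.2488  0.0202 -0.228 ] turn 0.1 | at [0.4967 0.0533 0.3133] yaw -40.6
to [0.442, -0.385, 0.3] travel [ 0.2435  0.02   -0.3682] turn 90.1 | at [0.4967 0.0533 0.3133] yaw -40.6
```

Call:
carry_out --steps '[{"travel": [0.249,0.0,-0.228],"turn": 0,"claw": 100},{"travel": [0.249,0.0,-0.228],"turn": 0,"claw": 100},{"travel": [0.249,0.0,-0.228],"turn": 0,"claw": 100},{"travel": [0.249,0.0,-0.228],"turn": 0,"claw": 100},{"travel": [0.249,0.0,-0.228],"turn": 0,"claw": 100},{"travel": [0.249,0.02,-0.228],"turn": 0,"claw": 100},{"travel": [0.249,0.05,-0.228],"turn": 0,"claw": 100},{"travel": [0.249,0.05,-0.228],"turn": 0,"claw": 100}]'

```text
t: 15.7
ee_pos: [0.5364, -0.2863, 0.2653]
eef_rot: [-0.659, 0.666, -0.239, 0.255]
wrist_force: [-0.2, 1.0, -1.1]
gripper_width: 0.0853
```

Run:
```python
from h import *
im,d=look('scene');W=cloud('scene',d)
P=blob(W,.066,.085,(.537,-.283),.05); print('jar scene',circ(P) if len(P) else 0,len(P))
go([.5374,-.282,.114],-40.7)
```

```text
jar scene ((536.7996215820312, -281.712158203125), 24.00299072265625) 295
to [0.5374, -0.282, 0.114] travel [-0.0048  0.1524  0.0025] turn -0.1 | at [ 0.5367 -0.2847  0.2664] yaw -40.8
```

Call:
carry_out --steps '[{"travel": [-0.001,0.04,0.002],"turn": 0,"claw": 100},{"travel": [-0.003,0.09,0.002],"turn": 0,"claw": 100},{"travel": [-0.005,0.14,0.002],"turn": 0,"claw": 100},{"travel": [-0.005,0.152,0.0025],"turn": 0,"claw": 100},{"travel": [-0.005,0.152,0.0025],"turn": 0,"claw": 0},{"travel": [-0.005,0.152,0.0025],"turn": 0,"claw": 0},{"travel": [-0.005,0.152,0.0025],"turn": 0,"claw": 0},{"travel": [-0.005,0.152,0.0025],"turn": 0,"claw": 0}]'

```text
t: 16.55
ee_pos: [0.5392, -0.2832, 0.1182]
eef_rot: [-0.659, 0.666, -0.237, 0.256]
wrist_force: [-1.0, 1.1, 8.3]
gripper_width: 0.0445
```

Call:
carry_out --steps '[{"travel": [0,0,0],"turn": 0,"claw": 0},{"travel": [0,-0.04,0],"turn": 0,"claw": 0},{"travel": [0,-0.09,0],"turn": 0,"claw": 0},{"travel": [0,-0.14,0],"turn": 0,"claw": 0},{"travel": [0,-0.19,0],"turn": 0,"claw": 0},{"travel": [0,-0.2,0],"turn": 0,"claw": 0}]'

```text
t: 17.15
ee_pos: [0.5368, -0.2809, 0.3273]
eef_rot: [-0.658, 0.668, -0.232, 0.261]
wrist_force: [0.3, -1.2, -1.5]
gripper_width: 0.0445
```

Run:
```python
from h import *
go([.594,-.0332,.315],-40.7); print(st()[2].round(3))
```

```text
to [0.594, -0.0332, 0.315] travel [-0.1191  0.0074  0.2248] turn -0.1 | at [ 0.5368 -0.2809  0.3273] yaw -40.8
[[ 0.756  0.033  0.654]
 [-0.653 -0.028  0.757]
 [ 0.043 -0.999  0.001]]
```

Call:
carry_out --steps '[{"travel": [-0.119,0,0.225],"turn": 0,"claw": 0},{"travel": [-0.119,0,0.225],"turn": 0,"claw": 0},{"travel": [-0.119,0,0.225],"turn": 0,"claw": 0},{"travel": [-0.119,0,0.225],"turn": 0,"claw": 0},{"travel": [-0.119,0,0.225],"turn": 0,"claw": 0},{"travel": [-0.119,0,0.225],"turn": 0,"claw": 0},{"travel": [-0.119,0.003,0.225],"turn": 0,"claw": 0},{"travel": [-0.119,0.003,0.225],"turn": 0,"claw": 0}]'

```text
t: 17.95
ee_pos: [0.5935, -0.0337, 0.3186]
eef_rot: [-0.657, 0.668, -0.233, 0.261]
wrist_force: [-0.4, 0.1, -1.1]
gripper_width: 0.0442
```

Run:
```python
from h import *
o,p,M=st(); print(M[:,1].round(4),o['wrist_force'],o['gripper_width'])
im,d=look('scene');W=cloud('scene',d)
P=blob(W,.205,.24,(.59,-.035),.06)
print(circ(P),len(P))
go([.594,-.0332,.22],-40.7);go([.594,-.0332,.187],-40.7)
```

```text
[ 0.0322 -0.0278 -0.9991] [-0.39102816  0.10059205 -1.10517226] 0.04424753303740608
((580.0628051757812, -21.998109817504883), 40.76285171508789) 158
to [0.594, -0.0332, 0.22] travel [-0.0045  0.0986  0.001 ] turn -0.2 | at [ 0.5936 -0.0342  0.3187] yaw -40.9
to [0.594, -0.0332, 0.187] travel [-0.0059  0.1316  0.001 ] turn -0.2 | at [ 0.5936 -0.0342  0.3187] yaw -40.9
```

Call:
carry_out --steps '[{"travel": [-0.002,0.045,0.001],"turn": 0,"claw": 0},{"travel": [-0.004,0.09,0.001],"turn": 0,"claw": 0},{"travel": [-0.0045,0.1,0.001],"turn": 0,"claw": 0},{"travel": [-0.005,0.108,0.001],"turn": 0,"claw": 0},{"travel": [-0.005,0.115,0.001],"turn": 0,"claw": 0},{"travel": [-0.0055,0.122,0.001],"turn": 0,"claw": 0},{"travel": [-0.0055,0.128,0.001],"turn": 0,"claw": 0},{"travel": [-0.006,0.132,0.001],"turn": 0,"claw": 0}]'

```text
t: 18.8
ee_pos: [0.5943, -0.0333, 0.1869]
eef_rot: [-0.657, 0.668, -0.233, 0.261]
wrist_force: [-0.3, -0.6, -1.5]
gripper_width: 0.0446
```

Run:
```python
from h import *
o,p,M=st(); print(M[:,1].round(4),o['wrist_force'],o['gripper_width'])
```

```text
[ 0.0332 -0.028  -0.9991] [-0.28476557 -0.60967649 -1.50488492] 0.04464159225174163
```

Call:
carry_out --steps '[{"travel": [0.0,0.003,0.0],"turn": 0,"claw": 0},{"travel": [0.0,0.004,0.0],"turn": 0,"claw": 0},{"travel": [0.0,0.004,0.0],"turn": 0,"claw": 75},{"travel": [0.0,0.004,0.0],"turn": 0,"claw": 75},{"travel": [0.0,0.004,0.0],"turn": 0,"claw": 75},{"travel": [0.002,-0.04,0.0],"turn": 0,"claw": 75},{"travel": [0.004,-0.09,0.0],"turn": 0,"claw": 75},{"travel": [0.005,-0.12,0.0],"turn": 0,"claw": 75}]'

```text
t: 19.6
ee_pos: [0.5951, -0.0334, 0.3112]
eef_rot: [-0.657, 0.667, -0.231, 0.263]
wrist_force: [0.6, 0.5, 0.2]
gripper_width: 0.0642
```

Run:
```python
from h import *
im,d=look('scene');W=cloud('scene',d)
for c in((.494,.0525),(.594,-.0332)):
    P=blob(W,.12,.16,c,.035); print('placed',circ(P) if len(P) else 0,len(P),np.percentile(P[:,2],[50,95]) if len(P) else 0)
P=blob(W,.066,.085,(.442,-.386),.05); print('jar scene',circ(P) if len(P) else 0,len(P))
print(st()[2][:,1])
go([.442,-.386,.32],-130.7)
```

```text
placed ((495.1415710449219, 49.1380729675293), 24.63607406616211) 241 [0.13920962 0.14321982]
placed ((592.9418334960938, -34.02164840698242), 24.621620178222656) 355 [0.13903275 0.14286919]
jar scene ((441.9205627441406, -387.96319580078125), 25.303794860839844) 280
[ 0.04503698 -0.03102041 -0.99850358]
to [0.442, -0.386, 0.32] travel [ 1.137e-01  3.000e-04 -3.676e-01] turn 89.8 | at [ 0.5968 -0.0337  0.3164] yaw -40.9
```

Call:
carry_out --steps '[{"travel": [0.114,-0.02,-0.366],"turn": 8.5,"claw": 100},{"travel": [0.114,-0.02,-0.366],"turn": 17,"claw": 100},{"travel": [0.114,-0.02,-0.366],"turn": 25.5,"claw": 100},{"travel": [0.114,-0.02,-0.366],"turn": 34,"claw": 100},{"travel": [0.114,-0.02,-0.366],"turn": 42.5,"claw": 100},{"travel": [0.114,-0.02,-0.366],"turn": 51,"claw": 100},{"travel": [0.114,-0.02,-0.366],"turn": 59.5,"claw": 100},{"travel": [0.114,-0.02,-0.366],"turn": 68,"claw": 100}]'

```text
t: 20.45
ee_pos: [0.4407, -0.3871, 0.3407]
eef_rot: [-0.415, 0.402, -0.558, 0.595]
wrist_force: [0.9, 0.2, -0.7]
gripper_width: 0.0854
```

Call:
carry_out --steps '[{"travel": [0,0,0],"turn": 8.5,"claw": 100},{"travel": [0,0,0],"turn": 17,"claw": 100},{"travel": [0,0,0],"turn": 22,"claw": 100},{"travel": [0,0,0],"turn": 22,"claw": 100},{"travel": [0,0.05,0],"turn": 22,"claw": 100},{"travel": [0,0.1,0],"turn": 22,"claw": 100}]'

```text
t: 21.05
ee_pos: [0.4461, -0.3913, 0.2418]
eef_rot: [-0.302, 0.282, -0.625, 0.663]
wrist_force: [0.5, -0.3, -1.4]
gripper_width: 0.0853
```

Run:
```python
from h import *
print(st()[2][:,1])
im,d=look('scene');W=cloud('scene',d)
print(st()[2][:,1], st()[1],st()[0]['joints'].round(2))
P=blob(W,.066,.085,(.442,-.386),.05); print('jar scene',circ(P) if len(P) else 0,len(P))
go([.442,-.386,.114],-130.7)
```

```text
[ 0.04864691 -0.036888   -0.99813464]
[ 0.03823805 -0.02306616 -0.9990024 ] [ 0.44287227 -0.38721018  0.23056258] [-0.93  0.26  1.67  0.02  1.17 -0.21]
jar scene ((442.3726806640625, -385.805908203125), 24.44133186340332) 275
to [0.442, -0.386, 0.114] travel [ 0.0006  0.1164 -0.0066] turn -0.5 | at [ 0.4429 -0.3872  0.2306] yaw -131.2
```

Run:
```python
from h import *
for i in range(2):
    im,d=look('scene'); print(st()[2][:,1], st()[1])
```

```text
[ 0.036683   -0.02104123 -0.99910541] [ 0.44268065 -0.38686415  0.23323724]
[ 0.04021052 -0.02565379 -0.99886185] [ 0.44396437 -0.38847055  0.23745295]
```

Call:
carry_out --steps '[{"travel": [0,-0.05,0],"turn": 0,"claw": 100},{"travel": [0,-0.1,0],"turn": 0,"claw": 100}]'

```text
t: 21.4
ee_pos: [0.4398, -0.3855, 0.3398]
eef_rot: [-0.301, 0.283, -0.63, 0.657]
wrist_force: [1.3, -1.7, 0.1]
gripper_width: 0.0859
```

Run:
```python
from h import *
print(st()[2][:,1], st()[1])
```

```text
[ 0.03947593 -0.02465526 -0.9989163 ] [ 0.43976607 -0.38554467  0.33982913]
```

Call:
carry_out --steps '[{"travel": [0,0,0.05],"turn": 0,"claw": 100},{"travel": [0,0,0.1],"turn": 0,"claw": 100}]'

```text
t: 21.6
ee_pos: [0.5168, -0.4528, 0.3551]
eef_rot: [-0.303, 0.283, -0.625, 0.662]
wrist_force: [0.1, -0.9, -0.1]
gripper_width: 0.0856
```

Run:
```python
from h import *
print(st()[2][:,1], st()[1])
```

```text
[ 0.04832901 -0.03580057 -0.99818967] [ 0.51680642 -0.45282501  0.35506077]
```

Call:
carry_out --steps '[{"travel": [0,0,-0.05],"turn": 0,"claw": 100},{"travel": [0,0,-0.1],"turn": 0,"claw": 100}]'

```text
t: 21.8
ee_pos: [0.4436, -0.3904, 0.3436]
eef_rot: [-0.303, 0.284, -0.628, 0.658]
wrist_force: [-1.0, 1.3, 2.3]
gripper_width: 0.0852
```

Run:
```python
from h import *
print(st()[2][:,1], st()[1])
go([.442,-.386,.20],-130.7)
```

```text
[ 0.04217012 -0.027757   -0.9987248 ] [ 0.4436298  -0.39044636  0.3436416 ]
to [0.442, -0.386, 0.2] travel [-0.0013  0.1433 -0.0113] turn -0.2 | at [ 0.4436 -0.3904  0.3436] yaw -130.9
```

Call:
carry_out --steps '[{"travel": [0,0,-0.05],"turn": 0,"claw": 100},{"travel": [0,0,-0.1],"turn": 0,"claw": 100}]'

```text
t: 22.0
ee_pos: [0.3678, -0.3248, 0.3406]
eef_rot: [-0.304, 0.285, -0.627, 0.659]
wrist_force: [-0.5, -0.1, 1.3]
gripper_width: 0.0855
```

Call:
carry_out --steps '[{"travel": [0,0,-0.05],"turn": 0,"claw": 100},{"travel": [0,0,-0.1],"turn": 0,"claw": 100}]'

```text
t: 22.2
ee_pos: [0.2918, -0.2592, 0.3386]
eef_rot: [-0.305, 0.285, -0.625, 0.66]
wrist_force: [-0.8, -0.1, 2.2]
gripper_width: 0.0852
```

Run:
```python
from h import *
print(st()[2][:,1], st()[1])
go([.442,-.386,.34],-130.7)
```

```text
[ 0.04579655 -0.03427527 -0.9983626 ] [ 0.29178888 -0.2591717   0.33860252]
to [0.442, -0.386, 0.34] travel [-0.0018  0.0098  0.1963] turn 0.0 | at [ 0.2918 -0.2592  0.3386] yaw -130.7
```

Call:
carry_out --steps '[{"travel": [-0.002,0,0.05],"turn": 0,"claw": 100},{"travel": [-0.002,0,0.1],"turn": 0,"claw": 100},{"travel": [-0.002,0,0.15],"turn": 0,"claw": 100},{"travel": [-0.002,0,0.196],"turn": 0,"claw": 100},{"travel": [-0.002,0.03,0.192],"turn": 0,"claw": 100},{"travel": [-0.002,0.08,0.19],"turn": 0,"claw": 100},{"travel": [-0.002,0.12,0.188],"turn": 0,"claw": 100}]'

```text
t: 22.9
ee_pos: [0.442, -0.3853, 0.2315]
eef_rot: [-0.305, 0.285, -0.623, 0.662]
wrist_force: [0.9, -0.4, -1.1]
gripper_width: 0.0853
```

```bash
cat > tilt.py <<'E'
from h import *
import sys
def nn(): return np.linalg.norm(st()[2][:2,1])
n=nn(); print(n.round(4)); prev=n
for i in range(int(sys.argv[1])):
    r.get_image('scene'); n=nn(); print(n.round(4),st()[1])
    if n<=float(sys.argv[2]): break
go([.442,-.386,.24],-130.7)
E
python3 tilt.py 4 0.045
```

```text
0.0619
0.0507 [ 0.4395463  -0.38229345  0.22391357]
0.0501 [ 0.43964711 -0.38235632  0.22662743]
0.0553 [ 0.4407693  -0.38383284  0.23011987]
0.0598 [ 0.44165311 -0.38500779  0.23249738]
to [0.442, -0.386, 0.24] travel [ 0.0005 -0.0074  0.0014] turn 0.1 | at [ 0.4417 -0.385   0.2325] yaw -130.6
```

Call:
carry_out --steps '[{"travel": [0,-0.05,0],"turn": 0,"claw": 100},{"travel": [0,-0.1,0],"turn": 0,"claw": 100},{"travel": [0,-0.15,0],"turn": 0,"claw": 100},{"travel": [0,-0.15,0],"turn": 0,"claw": 100},{"travel": [0,-0.1,0],"turn": 0,"claw": 100},{"travel": [0,-0.05,0],"turn": 0,"claw": 100},{"travel": [0,0,0],"turn": 0,"claw": 100}]'

```text
t: 23.8
ee_pos: [0.4431, -0.3868, 0.2364]
eef_rot: [-0.306, 0.285, -0.62, 0.664]
wrist_force: [0.6, -0.3, -0.9]
gripper_width: 0.0853
```

```bash
python3 tilt.py 2 0.048
```

```text
0.0688
0.054 [ 0.44019177 -0.38327521  0.22611829]
0.052 [ 0.44010088 -0.38304728  0.22892312]
to [0.442, -0.386, 0.24] travel [ 0.001  -0.0109  0.0039] turn 0.1 | at [ 0.4401 -0.383   0.2289] yaw -130.6
```

Call:
carry_out --steps '[{"travel": [0,-0.05,0],"turn": 0,"claw": 100},{"travel": [0,-0.1,0],"turn": 0,"claw": 100},{"travel": [0,-0.15,0],"turn": 0,"claw": 100},{"travel": [0,-0.15,0],"turn": 0,"claw": 100},{"travel": [0,-0.1,0],"turn": 0,"claw": 100},{"travel": [0,-0.05,0],"turn": 0,"claw": 100},{"travel": [0,0,0],"turn": 0,"claw": 100}]'

```text
t: 24.6
ee_pos: [0.4417, -0.385, 0.2338]
eef_rot: [-0.305, 0.285, -0.623, 0.661]
wrist_force: [0.1, -0.8, -0.3]
gripper_width: 0.0853
```

```bash
python3 tilt.py 2 0.038
```

```text
0.0615
0.0469 [ 0.43883232 -0.38142515  0.22354755]
0.045 [ 0.43872588 -0.38122177  0.22625809]
to [0.442, -0.386, 0.24] travel [ 0.0014 -0.0135  0.0062] turn 0.1 | at [ 0.4387 -0.3812  0.2263] yaw -130.6
```

Call:
carry_out --steps '[{"travel": [0,-0.05,0],"turn": 0,"claw": 100},{"travel": [0,-0.1,0],"turn": 0,"claw": 100},{"travel": [0,-0.15,0],"turn": 0,"claw": 100},{"travel": [0,-0.15,0],"turn": 0,"claw": 100},{"travel": [0,-0.1,0],"turn": 0,"claw": 100},{"travel": [0,-0.05,0],"turn": 0,"claw": 100},{"travel": [0,0,0],"turn": 0,"claw": 100}]'

```text
t: 25.4
ee_pos: [0.4404, -0.3833, 0.2317]
eef_rot: [-0.305, 0.286, -0.625, 0.659]
wrist_force: [0.5, -1.1, 0.2]
gripper_width: 0.0859
```

```bash
python3 tilt.py 2 0.028
```

```text
0.0545
0.0401 [ 0.43748979 -0.37969922  0.22145944]
0.0384 [ 0.43743817 -0.37951744  0.22417554]
to [0.442, -0.386, 0.24] travel [ 0.0018 -0.0155  0.0083] turn 0.1 | at [ 0.4374 -0.3795  0.2242] yaw -130.6
```

The tilt comes down by about 0.007 rad per cycle, so I'll repeat until it is near zero.

Call:
carry_out --steps '[{"travel": [0,-0.05,0],"turn": 0,"claw": 100},{"travel": [0,-0.1,0],"turn": 0,"claw": 100},{"travel": [0,-0.15,0],"turn": 0,"claw": 100},{"travel": [0,-0.15,0],"turn": 0,"claw": 100},{"travel": [0,-0.1,0],"turn": 0,"claw": 100},{"travel": [0,-0.05,0],"turn": 0,"claw": 100},{"travel": [0,0,0],"turn": 0,"claw": 100}]'

```text
t: 26.2
ee_pos: [0.4392, -0.3817, 0.2299]
eef_rot: [-0.304, 0.287, -0.628, 0.657]
wrist_force: [-0.3, -1.7, -0.1]
gripper_width: 0.0855
```

```bash
python3 tilt.py 2 0.0
```

```text
0.0479
0.0339 [ 0.43625083 -0.3780647   0.21973911]
0.0323 [ 0.43621949 -0.37790164  0.2224582 ]
to [0.442, -0.386, 0.24] travel [ 0.0022 -0.0173  0.0102] turn 0.1 | at [ 0.4362 -0.3779  0.2225] yaw -130.6
```

Call:
carry_out --steps '[{"travel": [0,-0.05,0],"turn": 0,"claw": 100},{"travel": [0,-0.1,0],"turn": 0,"claw": 100},{"travel": [0,-0.15,0],"turn": 0,"claw": 100},{"travel": [0,-0.15,0],"turn": 0,"claw": 100},{"travel": [0,-0.1,0],"turn": 0,"claw": 100},{"travel": [0,-0.05,0],"turn": 0,"claw": 100},{"travel": [0,0,0],"turn": 0,"claw": 100}]'

```text
t: 27.0
ee_pos: [0.4381, -0.3802, 0.2284]
eef_rot: [-0.304, 0.287, -0.63, 0.654]
wrist_force: [0.5, -0.4, 0.1]
gripper_width: 0.0855
```

```bash
python3 tilt.py 2 0.0
```

```text
0.0417
0.0281 [ 0.43505378 -0.37644147  0.21820769]
0.0266 [ 0.43500524 -0.37629968  0.22089528]
to [0.442, -0.386, 0.24] travel [ 0.0026 -0.0188  0.0121] turn 0.1 | at [ 0.435  -0.3763  0.2209] yaw -130.6
```

Call:
carry_out --steps '[{"travel": [0,-0.05,0],"turn": 0,"claw": 100},{"travel": [0,-0.1,0],"turn": 0,"claw": 100},{"travel": [0,-0.15,0],"turn": 0,"claw": 100},{"travel": [0,-0.15,0],"turn": 0,"claw": 100},{"travel": [0,-0.1,0],"turn": 0,"claw": 100},{"travel": [0,-0.05,0],"turn": 0,"claw": 100},{"travel": [0,0,0],"turn": 0,"claw": 100}]'

```text
t: 27.8
ee_pos: [0.4369, -0.3786, 0.2269]
eef_rot: [-0.303, 0.288, -0.632, 0.652]
wrist_force: [0.9, -0.6, -0.2]
gripper_width: 0.0856
```

```bash
python3 tilt.py 2 0.0
```

```text
0.0355
0.0228 [ 0.43384381 -0.3748207   0.21674568]
0.0216 [ 0.43384396 -0.37474215  0.2194853 ]
to [0.442, -0.386, 0.24] travel [ 0.003  -0.0203  0.0139] turn 0.1 | at [ 0.4338 -0.3747  0.2195] yaw -130.6
```

Call:
carry_out --steps '[{"travel": [0,-0.05,0],"turn": 0,"claw": 100},{"travel": [0,-0.1,0],"turn": 0,"claw": 100},{"travel": [0,-0.15,0],"turn": 0,"claw": 100},{"travel": [0,-0.15,0],"turn": 0,"claw": 100},{"travel": [0,-0.1,0],"turn": 0,"claw": 100},{"travel": [0,-0.05,0],"turn": 0,"claw": 100},{"travel": [0,0,0],"turn": 0,"claw": 100}]'

```text
t: 28.6
ee_pos: [0.4357, -0.3771, 0.2255]
eef_rot: [-0.303, 0.288, -0.635, 0.65]
wrist_force: [0.4, -0.6, -0.6]
gripper_width: 0.0854
```

```bash
python3 tilt.py 2 0.0; python3 -c "
from h import *
im,d=look('scene');W=cloud('scene',d); print(st()[2][:,1])
P=blob(W,.066,.085,(.442,-.386),.05); print('jar scene',circ(P) if len(P) else 0,len(P))
go([.442,-.386,.114],-130.7)"
```

```text
0.0297
0.0186 [ 0.43266661 -0.37326216  0.21542131]
0.0177 [ 0.43264387 -0.37317636  0.21810827]
to [0.442, -0.386, 0.24] travel [ 0.0034 -0.0218  0.0157] turn 0.1 | at [ 0.4326 -0.3732  0.2181] yaw -130.6
[ 0.02083247 -0.00142563 -0.99978196]
jar scene ((442.719482421875, -386.8861083984375), 23.70928955078125) 276
to [0.442, -0.386, 0.114] travel [0.0046 0.1078 0.0116] turn 0.1 | at [ 0.4339 -0.3748  0.2217] yaw -130.6
```

Call:
carry_out --steps '[{"travel": [0.003,0.02,0.0135],"turn": 0,"claw": 100},{"travel": [0.004,0.06,0.0125],"turn": 0,"claw": 100},{"travel": [0.0045,0.095,0.012],"turn": 0,"claw": 100},{"travel": [0.0045,0.108,0.0115],"turn": 0,"claw": 100},{"travel": [0.0045,0.108,0.0115],"turn": 0,"claw": 0},{"travel": [0.0045,0.108,0.0115],"turn": 0,"claw": 0},{"travel": [0.0045,0.108,0.0115],"turn": 0,"claw": 0},{"travel": [0.0045,0.108,0.0115],"turn": 0,"claw": 0}]'

```text
t: 29.55
ee_pos: [0.4432, -0.3874, 0.1175]
eef_rot: [-0.302, 0.289, -0.637, 0.648]
wrist_force: [-1.2, 1.2, 7.8]
gripper_width: 0.0449
```

Run:
```python
from h import *
print(st()[2][:,1],st()[0]['wrist_force'],st()[0]['gripper_width'])
go([.442,-.386,.32],-130.7)
```

```text
[ 0.02367614 -0.00541445 -0.99970502] [-1.16066535  1.20867694  7.80542095] 0.04486780843158841
to [0.442, -0.386, 0.32] travel [-0.0026 -0.2025  0.0025] turn 0.1 | at [ 0.4432 -0.3874  0.1175] yaw -130.6
```

Call:
carry_out --steps '[{"travel": [0,0,0],"turn": 0,"claw": 0},{"travel": [0,-0.04,0],"turn": 0,"claw": 0},{"travel": [-0.001,-0.09,0.001],"turn": 0,"claw": 0},{"travel": [-0.002,-0.14,0.002],"turn": 0,"claw": 0},{"travel": [-0.003,-0.18,0.002],"turn": 0,"claw": 0},{"travel": [-0.003,-0.205,0.002],"turn": 0,"claw": 0},{"travel": [-0.003,-0.205,0.002],"turn": 0,"claw": 0},{"travel": [-0.003,-0.205,0.002],"turn": 0,"claw": 0}]'

```text
t: 30.35
ee_pos: [0.4418, -0.3852, 0.3229]
eef_rot: [-0.303, 0.289, -0.637, 0.648]
wrist_force: [0.3, -0.4, -2.5]
gripper_width: 0.0446
```

Run:
```python
from h import *
print(st()[2][:,1],st()[0]['wrist_force'],st()[0]['gripper_width'])
go([.5007,-.0405,.32],-130.7)
```

```text
[ 0.02443875 -0.00638826 -0.99968092] [ 0.31582099 -0.37377416 -2.52935343] 0.04455626556225476
to [0.5007, -0.0405, 0.32] travel [-0.3002  0.0022 -0.1795] turn 0.1 | at [ 0.4418 -0.3852  0.3229] yaw -130.6
```

Call:
carry_out --steps '[{"travel": [-0.3,0,-0.1795],"turn": 0,"claw": 0},{"travel": [-0.3,0,-0.1795],"turn": 0,"claw": 0},{"travel": [-0.3,0,-0.1795],"turn": 0,"claw": 0},{"travel": [-0.3,0,-0.1795],"turn": 0,"claw": 0},{"travel": [-0.3,0,-0.1795],"turn": 0,"claw": 0},{"travel": [-0.3,0,-0.1795],"turn": 0,"claw": 0},{"travel": [-0.3,0,-0.1795],"turn": 0,"claw": 0},{"travel": [-0.3,0,-0.1795],"turn": 0,"claw": 0}]'

```text
t: 31.15
ee_pos: [0.4997, -0.0347, 0.3197]
eef_rot: [-0.304, 0.292, -0.637, 0.645]
wrist_force: [-0.7, -1.7, -2.0]
gripper_width: 0.0445
```

Run:
```python
from h import *
for i in range(3): r.get_image('top')
print(st()[2][:,1],st()[0]['wrist_force'],st()[0]['gripper_width'])
go([.5007,-.0405,.22],-130.7)
go([.5007,-.0405,.185],-130.7)
```

```text
[ 0.02146829 -0.00597077 -0.9997517 ] [ 0.25259977 -0.57930144 -1.75209277] 0.04448288737040232
to [0.5007, -0.0405, 0.22] travel [ 0.0005  0.1005 -0.0013] turn 0.2 | at [ 0.4999 -0.0404  0.3205] yaw -130.5
to [0.5007, -0.0405, 0.185] travel [ 0.0008  0.1355 -0.0021] turn 0.2 | at [ 0.4999 -0.0404  0.3205] yaw -130.5
```

Call:
carry_out --steps '[{"travel": [0.0005,0.045,-0.001],"turn": 0,"claw": 0},{"travel": [0.0005,0.09,-0.0013],"turn": 0,"claw": 0},{"travel": [0.0005,0.102,-0.0013],"turn": 0,"claw": 0},{"travel": [0.001,0.11,-0.0015],"turn": 0,"claw": 0},{"travel": [0.001,0.118,-0.0018],"turn": 0,"claw": 0},{"travel": [0.001,0.126,-0.002],"turn": 0,"claw": 0},{"travel": [0.001,0.132,-0.002],"turn": 0,"claw": 0},{"travel": [0.001,0.1355,-0.002],"turn": 0,"claw": 0}]'

```text
t: 32.1
ee_pos: [0.5008, -0.0409, 0.1852]
eef_rot: [-0.302, 0.29, -0.637, 0.647]
wrist_force: [-3.5, 2.2, 0.2]
gripper_width: 0.0446
```

Run:
```python
from h import *
print(st()[2][:,1],st()[0]['wrist_force'],st()[0]['gripper_width'],st()[1])
```

```text
[ 0.02193555 -0.00616166 -0.9997404 ] [-3.48965922  2.23829401  0.22181123] 0.0445700551452648 [ 0.50078972 -0.04085037  0.18524265]
```

Call:
carry_out --steps '[{"travel": [0.0,0.003,0.0],"turn": 0,"claw": 0},{"travel": [0.0,0.003,0.0],"turn": 0,"claw": 75},{"travel": [0.0,0.003,0.0],"turn": 0,"claw": 75},{"travel": [0.0,0.003,0.0],"turn": 0,"claw": 75},{"travel": [0.0,-0.04,0.0],"turn": 0,"claw": 75},{"travel": [0.0,-0.09,0.0],"turn": 0,"claw": 75},{"travel": [0.0,-0.14,0.0],"turn": 0,"claw": 75},{"travel": [0.0,-0.14,0.0],"turn": 0,"claw": 75}]'

```text
t: 32.9
ee_pos: [0.5012, -0.0411, 0.3338]
eef_rot: [-0.306, 0.286, -0.633, 0.651]
wrist_force: [1.0, 0.5, 0.2]
gripper_width: 0.0637
```

Run:
```python
from h import *
im,d=look('scene');W=cloud('scene',d); im2,d2=look('top'); W2=cloud('top',d2)
for c in((.494,.0525),(.594,-.0332),(.5007,-.0405)):
    P=blob(W,.12,.16,c,.035); print('placed',circ(P) if len(P) else 0,len(P),np.percentile(P[:,2],[50,95]) if len(P) else 0)
for w in(W,W2):
    P=blob(w,.037,.052,(.535,.248),.07); print('hub',circ(P) if len(P) else 0,len(P))
    P=blob(w,.003,.014,(.535,.248),.1); print('disc',circ(P),len(P))
cv2.imwrite('pics/c6.png',np.hstack([im[100:340,100:480],im2[100:340,180:560]]))
print(st()[2][:,1])
go([.535,.248,.32],-40)
```

```text
placed ((495.6952819824219, 49.439857482910156), 24.324953079223633) 322 [0.13869183 0.14256471]
placed ((593.1837768554688, -34.98063659667969), 24.115129470825195) 355 [0.13907599 0.14309499]
placed ((502.3302307128906, -42.02131652832031), 23.963390350341797) 327 [0.13898285 0.14297201]
hub ((535.5760498046875, 246.23391723632812), 23.011581420898438) 177
disc ((534.9758911132812, 248.0426788330078), 99.85263061523438) 2790
hub ((534.6724853515625, 247.2406005859375), 21.718351364135742) 127
disc ((534.97314453125, 247.7866973876953), 99.92285919189453) 2198
[ 0.02661003 -0.00783886 -0.99961516]
to [0.535, 0.248, 0.32] travel [-0.2428  0.0059 -0.1597] turn -90.5 | at [ 0.4986 -0.0403  0.3272] yaw -130.5
```

View pics/c6.png

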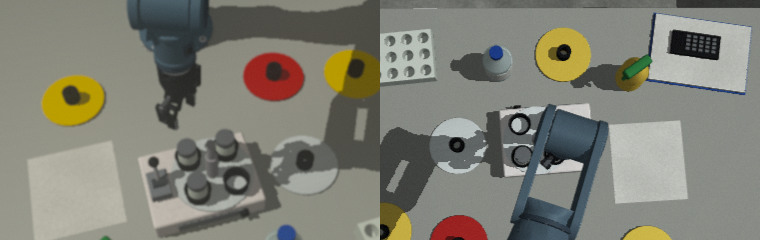

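All three jars are seated (tops at about 0.140), the mat is empty, and the plate is undisturbed at crop (305,160). I'll go to the plate with the jaws along y.

Call:
carry_out --steps '[{"travel": [-0.243,0,-0.16],"turn": 8.5,"claw": 100},{"travel": [-0.243,0,-0.16],"turn": 17,"claw": 100},{"travel": [-0.243,0,-0.16],"turn": 25.5,"claw": 100},{"travel": [-0.243,0,-0.16],"turn": 34,"claw": 100},{"travel": [-0.243,0,-0.16],"turn": 42.5,"claw": 100},{"travel": [-0.243,0,-0.16],"turn": 49.5,"claw": 100},{"travel": [-0.243,0,-0.16],"turn": 49.5,"claw": 100},{"travel": [-0.243,0,-0.16],"turn": 49.5,"claw": 100}]'

```text
t: 33.8
ee_pos: [0.5338, 0.2513, 0.3233]
eef_rot: [-0.009, -0.007, -0.704, 0.71]
wrist_force: [0.5, -0.6, 0.5]
gripper_width: 0.0853
```

Run:
```python
from h import *
im,d=look('scene');W=cloud('scene',d)
P=blob(W,.037,.052,(.535,.248),.07); print('hub',circ(P) if len(P) else 0,len(P))
P=blob(W,.003,.014,(.535,.248),.1); print('disc',circ(P),len(P))
r.get_image('top');r.get_image('top')
print(st()[2].round(3),st()[0]['joints'].round(2))
go([.535,.2478,.14],180)
go([.535,.2478,.092],180)
```

```text
hub ((534.05615234375, 245.66360473632812), 22.915172576904297) 174
disc ((535.0281372070312, 248.05563354492188), 99.53062438964844) 2754
[[-1.     0.024  0.001]
 [-0.001 -0.009 -1.   ]
 [-0.024 -1.     0.009]] [ 0.24  0.19  1.56 -0.01  1.37  1.81]
to [0.535, 0.2478, 0.14] travel [ 0.0037  0.1842 -0.0017] turn 0.1 | at [0.5343 0.2477 0.3243] yaw -179.9
to [0.535, 0.2478, 0.092] travel [ 0.0049  0.2322 -0.0021] turn 0.1 | at [0.5343 0.2477 0.3243] yaw -179.9
```

Call:
carry_out --steps '[{"travel": [0.001,0.05,-0.0],"turn": 0,"claw": 100},{"travel": [0.002,0.1,-0.001],"turn": 0,"claw": 100},{"travel": [0.003,0.15,-0.0015],"turn": 0,"claw": 100},{"travel": [0.004,0.195,-0.002],"turn": 0,"claw": 100},{"travel": [0.0045,0.22,-0.002],"turn": 0,"claw": 100},{"travel": [0.005,0.23,-0.002],"turn": 0,"claw": 100},{"travel": [0.005,0.231,-0.002],"turn": 0,"claw": 100},{"travel": [0.005,0.231,-0.002],"turn": 0,"claw": 100}]'

```text
t: 34.75
ee_pos: [0.536, 0.2473, 0.0946]
eef_rot: [-0.009, -0.009, -0.704, 0.71]
wrist_force: [-0.5, 0.5, -0.4]
gripper_width: 0.0857
```

Call:
carry_out --steps '[{"travel": [0,0,0],"turn": 0,"claw": 0},{"travel": [0,0,0],"turn": 0,"claw": 0},{"travel": [0,0,0],"turn": 0,"claw": 0},{"travel": [0,0,0],"turn": 0,"claw": 0},{"travel": [0,0,0],"turn": 0,"claw": 0}]'

```text
t: 35.25
ee_pos: [0.537, 0.2476, 0.0965]
eef_rot: [-0.01, -0.01, -0.704, 0.71]
wrist_force: [-1.6, -0.7, 8.1]
gripper_width: 0.0419
```

Run:
```python
from h import *
o,p,M=st()
print(M[:,1].round(4),o['wrist_force'],o['gripper_width'])
go([.5437,.0095,.38],180)
```

```text
[ 0.0289 -0.0079 -0.9996] [-1.64990099 -0.65129863  8.11079017] 0.041878436799595825
to [0.5437, 0.0095, 0.38] travel [-0.0147 -0.2813  0.2403] turn 0.0 | at [0.537  0.2476 0.0965] yaw -180.0
```

Call:
carry_out --steps '[{"travel": [0,-0.03,0],"turn": 0,"claw": 0},{"travel": [-0.002,-0.07,0],"turn": 0,"claw": 0},{"travel": [-0.004,-0.12,0],"turn": 0,"claw": 0},{"travel": [-0.005,-0.17,0.001],"turn": 0,"claw": 0},{"travel": [-0.006,-0.22,0.001],"turn": 0,"claw": 0},{"travel": [-0.007,-0.25,0.001],"turn": 0,"claw": 0},{"travel": [-0.007,-0.25,0.001],"turn": 0,"claw": 0},{"travel": [-0.007,-0.25,0.001],"turn": 0,"claw": 0}]'

```text
t: 36.05
ee_pos: [0.5365, 0.2486, 0.3469]
eef_rot: [-0.011, -0.01, -0.704, 0.71]
wrist_force: [-0.1, 0.3, -1.9]
gripper_width: 0.0417
```

Run:
```python
from h import *
o,p,M=st()
print(M[:,1].round(4),o['wrist_force'],o['gripper_width'])
go([.546,.0097,.345],180)
```

```text
[ 0.0297 -0.0077 -0.9995] [-0.07811108  0.33092497 -1.91227715] 0.04173484526688158
to [0.546, 0.0097, 0.345] travel [-0.0092  0.004   0.2389] turn 0.1 | at [0.5365 0.2486 0.3469] yaw -179.9
```

Call:
carry_out --steps '[{"travel": [-0.009,0,0.05],"turn": 0,"claw": 0},{"travel": [-0.009,0,0.1],"turn": 0,"claw": 0},{"travel": [-0.009,0,0.15],"turn": 0,"claw": 0},{"travel": [-0.009,0,0.195],"turn": 0,"claw": 0},{"travel": [-0.009,0,0.225],"turn": 0,"claw": 0},{"travel": [-0.009,0,0.239],"turn": 0,"claw": 0},{"travel": [-0.009,0,0.239],"turn": 0,"claw": 0},{"travel": [-0.009,0,0.239],"turn": 0,"claw": 0}]'

```text
t: 36.85
ee_pos: [0.5452, 0.0104, 0.3476]
eef_rot: [-0.01, -0.009, -0.705, 0.709]
wrist_force: [1.2, 0.6, -1.9]
gripper_width: 0.0416
```

Run:
```python
from h import *
im,d=look('scene');W=cloud('scene',d); im2,d2=look('top'); W2=cloud('top',d2)
o,p,M=st(); print(M[:,1].round(4),o['wrist_force'],o['gripper_width'],p)
from scipy.optimize import least_squares
P=np.vstack([w for w in[blob(W,.235,.275,(.544,.0095),.11)]])
P=P[np.hypot(P[:,0]-.544,P[:,1]-.0095)>.03]
A=np.c_[P[:,:2]-[.544,.0095],np.ones(len(P))]
k=np.ones(len(P),bool)
for i in range(5):
    s=np.linalg.lstsq(A[k],P[k,2],rcond=None)[0]; k=abs(A@s-P[:,2])<.003
print('plane slope/z',s,k.sum(),len(P)); print(circ(P[k]))
cv2.imwrite('pics/c7.png',np.hstack([im[140:340,200:420],im2[140:340,240:460]]).repeat(1,0))
```

```text
[ 0.0284 -0.0069 -0.9996] [-0.31271415  0.38782423 -2.48426235] 0.04180546930036713 [0.54545634 0.01102236 0.34822853]
plane slope/z [-1.10432356e-03  7.68952575e-05  2.58587233e-01] 2403 2798
((543.3121337890625, 8.238265037536621), 86.28433990478516)
```

View pics/c7.png

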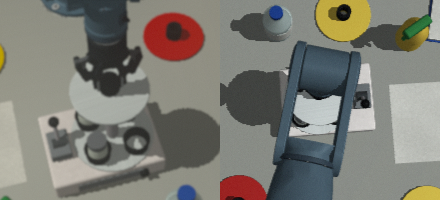

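Call:
carry_out --steps '[{"travel": [0.0005,0.02,0],"turn": 0,"claw": 0},{"travel": [0.001,0.034,0],"turn": 0,"claw": 0},{"travel": [0.001,0.038,0],"turn": 0,"claw": 0},{"travel": [0.001,0.042,0],"turn": 0,"claw": 0},{"travel": [0.0015,0.046,0],"turn": 0,"claw": 0},{"travel": [0.0015,0.049,0],"turn": 0,"claw": 0},{"travel": [0.0015,0.049,0],"turn": 0,"claw": 0}]'

```text
t: 37.65
ee_pos: [0.5453, 0.0107, 0.2991]
eef_rot: [-0.011, -0.009, -0.705, 0.709]
wrist_force: [-0.2, 0.4, -1.2]
gripper_width: 0.0419
```

Run:
```python
from h import *
o,p,M=st(); print(M[:,1].round(4),o['wrist_force'],o['gripper_width'],p)
go([.5455,.0108,.2426],180)
```

```text
[ 0.0283 -0.0069 -0.9996] [-0.18033433  0.37504384 -1.16670288] 0.04193922236820333 [0.54532588 0.0106583  0.29911089]
to [0.5455, 0.0108, 0.2426] travel [ 0.0014  0.0565 -0.0005] turn 0.1 | at [0.5453 0.0107 0.2991] yaw -179.9
```

Call:
carry_out --steps '[{"travel": [0.0,0.004,0],"turn": 0,"claw": 0},{"travel": [0.0,0.008,0],"turn": 0,"claw": 0},{"travel": [0.0005,0.014,0],"turn": 0,"claw": 0},{"travel": [0.0005,0.022,0],"turn": 0,"claw": 0},{"travel": [0.001,0.03,0],"turn": 0,"claw": 0},{"travel": [0.001,0.038,0],"turn": 0,"claw": 0},{"travel": [0.001,0.046,0],"turn": 0,"claw": 0},{"travel": [0.0015,0.052,0],"turn": 0,"claw": 0}]'

```text
t: 38.45
ee_pos: [0.5462, 0.01, 0.2483]
eef_rot: [-0.012, -0.01, -0.704, 0.71]
wrist_force: [-0.3, -2.0, -1.5]
gripper_width: 0.042
```

Run:
```python
from h import *
im,d=look('scene');W=cloud('scene',d)
o,p,M=st(); print(M[:,1].round(4),o['wrist_force'],o['gripper_width'],p)
for z in np.arange(.14,.25,.01):
    P=blob(W,z,z+.01,(.544,.0095),.09); P=P[np.hypot(P[:,0]-.544,P[:,1]-.0095)>.035]; print(z.round(2),len(P),end=' ')
    if len(P)>500: print(P[:,2].mean())
go([.5455,.0108,.2426],180)
```

```text
[ 0.0301 -0.0075 -0.9995] [  6.83666425  -1.14999391 -10.43136499] 0.04194609350519384 [0.5457846  0.00991432 0.24669173]
0.14 20 0.15 1456 0.15778287704489397
0.16 881 0.16155763961140834
0.17 0 0.18 0 0.19 4 0.2 2 0.21 6 0.22 46 0.23 104 0.24 44 to [0.5455, 0.0108, 0.2426] travel [ 0.0004  0.0041 -0.0009] turn 0.1 | at [0.5458 0.0099 0.2467] yaw -179.9
```

Call:
carry_out --steps '[{"travel": [0.0,0.002,-0.0005],"turn": 0,"claw": 0},{"travel": [0.0,0.004,-0.0005],"turn": 0,"claw": 0},{"travel": [0.0,0.005,-0.0005],"turn": 0,"claw": 0},{"travel": [0.0,0.006,-0.0005],"turn": 0,"claw": 0},{"travel": [0.0,0.006,-0.0005],"turn": 0,"claw": 0}]'

```text
t: 39.0
ee_pos: [0.5459, 0.0106, 0.2416]
eef_rot: [-0.011, -0.01, -0.704, 0.71]
wrist_force: [-4.2, -0.7, 4.2]
gripper_width: 0.042
```

```bash
cat > pl.py <<'E'
from h import *
im,d=look('scene');W=cloud('scene',d)
o,p,M=st(); print(M[:,1].round(4),o['wrist_force'],o['gripper_width'],p)
P=blob(W,.14,.175,(.544,.0095),.086); P=P[np.hypot(P[:,0]-.544,P[:,1]-.0095)>.035]
A=np.c_[P[:,:2]-[.544,.0095],np.ones(len(P))]; k=np.ones(len(P),bool)
for i in range(5):
    s=np.linalg.lstsq(A[k],P[k,2],rcond=None)[0]; k=abs(A@s-P[:,2])<.003
print('plane',s.round(4),k.sum(),len(P),circ(P[k]))
E
python3 pl.py
```

```text
[ 0.0299 -0.0073 -0.9995] [-3.86743105  0.79411841  4.61083609] 0.04186418172855677 [0.5458692  0.01060349 0.24158069]
plane [-0.0079 -0.0016  0.1527] 1855 2306 ((544.9073486328125, 8.796292304992676), 85.40213012695312)
```

Call:
carry_out --steps '[{"travel": [0.0,0.002,0],"turn": 0,"claw": 0},{"travel": [0.0,0.003,0],"turn": 0,"claw": 0},{"travel": [0.0,0.003,0],"turn": 0,"claw": 0}]'

```text
t: 39.35
ee_pos: [0.5462, 0.0107, 0.2415]
eef_rot: [-0.012, -0.01, -0.704, 0.71]
wrist_force: [-10.7, 0.4, 17.4]
gripper_width: 0.0415
```

```bash
python3 pl.py
```

```text
[ 0.0309 -0.0079 -0.9995] [-9.13998772  1.4614037  16.38252792] 0.0420785308975945 [0.54619267 0.01066594 0.24153479]
plane [-0.0175 -0.0007  0.1526] 1899 2294 ((543.6268310546875, 9.367612838745117), 85.74089050292969)
```

The force is up to 17 N with no more travel, so the plate is on the shoulder. I'll release, lift and check the balls.

Call:
carry_out --steps '[{"travel": [0.0,0,0],"turn": 0,"claw": 100},{"travel": [0.0,0,0],"turn": 0,"claw": 100},{"travel": [0.0,0,0],"turn": 0,"claw": 100},{"travel": [0.0,0,0],"turn": 0,"claw": 100},{"travel": [0.0,-0.04,0],"turn": 0,"claw": 100},{"travel": [-0.002,-0.08,0],"turn": 0,"claw": 100},{"travel": [-0.003,-0.1,0],"turn": 0,"claw": 100},{"travel": [-0.003,-0.1,0],"turn": 0,"claw": 100}]'

```text
t: 40.2
ee_pos: [0.5476, 0.0113, 0.3453]
eef_rot: [-0.014, -0.012, -0.704, 0.71]
wrist_force: [0.7, -0.5, 0.5]
gripper_width: 0.0856
```

```bash
python3 pl.py
python3 - <<'E'
from h import *
d=np.load('/tmp/scene.npz')['d'];im=np.load('/tmp/scene.npz')['im'];W=cloud('scene',d)
P=blob(W,.18,.225,(.544,.0095),.026); print(len(P),np.percentile(P[:,2],[5,50,95]))
for z in np.arange(.18,.216,.004):
    Q=P[(P[:,2]>z)&(P[:,2]<z+.004)]; print(z.round(3),len(Q),(np.ptp(Q[:,1]).round(4),Q[:,1].mean().round(4)) if len(Q) else '')
u,v=map(int,proj('scene',(.544,.0095,.19)))
cv2.imwrite('pics/c8.png',cv2.resize(im[v-35:v+35,u-50:u+50],None,fx=7,fy=7,interpolation=2))
go([.49,-.113,.32],180)
E
```

```text
[ 0.0337 -0.0083 -0.9994] [-0.29139763  0.21392897  0.00501718] 0.0854775678909947 [0.54667619 0.01138894 0.34269956]
plane [-0.0008  0.      0.1527] 2547 3169 ((544.0801391601562, 9.192078590393066), 85.83917999267578)
283 [0.18282326 0.18982455 0.20909616]
0.18 19 (np.float64(0.0388), np.float64(0.003))
0.184 75 (np.float64(0.042), np.float64(0.0068))
0.188 95 (np.float64(0.0415), np.float64(0.0105))
0.192 22 (np.float64(0.0346), np.float64(0.0067))
0.196 9 (np.float64(0.0236), np.float64(0.0048))
0.2 21 (np.float64(0.0247), np.float64(0.0076))
0.204 23 (np.float64(0.0175), np.float64(0.0075))
0.208 15 (np.float64(0.0121), np.float64(0.0091))
0.212 4 (np.float64(0.0063), np.float64(0.0074))
to [0.49, -0.113, 0.32] travel [0.0578 0.0218 0.124 ] turn 0.2 | at [0.5467 0.0114 0.3427] yaw -179.8
```

View pics/c8.png

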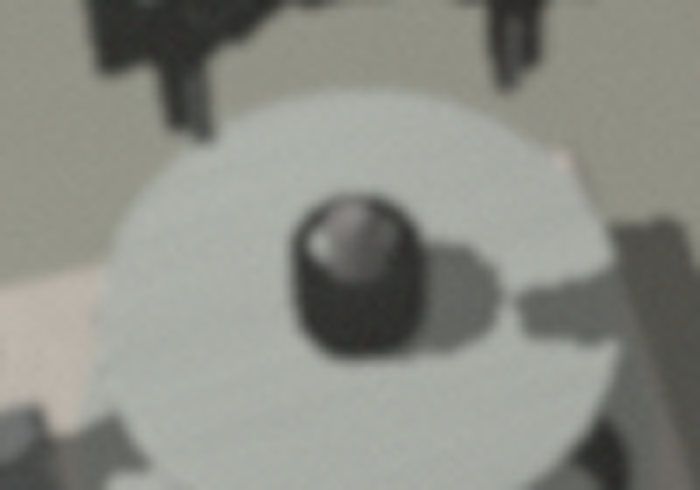

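The plate is home: level, top at 0.1527, and the spindle is about 25 mm wide at ball height, so the balls are out. Now the lever.

Call:
carry_out --steps '[{"travel": [0.078,0,0.133],"turn": 0,"claw": 0},{"travel": [0.078,0,0.133],"turn": 0,"claw": 0},{"travel": [0.078,0,0.133],"turn": 0,"claw": 0},{"travel": [0.078,0,0.133],"turn": 0,"claw": 0},{"travel": [0.08,0.05,0.133],"turn": 0,"claw": 0},{"travel": [0.082,0.1,0.132],"turn": 0,"claw": 0},{"travel": [0.083,0.143,0.132],"turn": 0,"claw": 0},{"travel": [0.083,0.143,0.132],"turn": 0,"claw": 0}]'

```text
t: 41.05
ee_pos: [0.4642, -0.1193, 0.1907]
eef_rot: [-0.008, -0.006, -0.707, 0.707]
wrist_force: [-1.4, 0.5, 0.7]
gripper_width: 0.0001
```

Run:
```python
from h import *
im,d=look('top');W=cloud('top',d)
P=blob(W,.12,.16,(.525,-.1215),.03);print('ball',P.mean(0) if len(P) else 0,len(P))
print(st()[0]['wrist_force'],st()[0]['gripper_width'])
go([.50,-.122,.2],180)
go([.556,-.12,.2],180)
```

```text
ball 0 0
[0.27746674 0.39084063 0.46497228] -0.0004103142221180616
to [0.5, -0.122, 0.2] travel [-0.0337 -0.0047  0.0017] turn 0.2 | at [ 0.4664 -0.1204  0.1945] yaw -179.8
to [0.556, -0.12, 0.2] travel [-0.0897 -0.0033 -0.0001] turn 0.2 | at [ 0.4664 -0.1204  0.1945] yaw -179.8
```

Call:
carry_out --steps '[{"travel": [-0.018,-0.004,0.001],"turn": 0,"claw": 0},{"travel": [-0.032,-0.004,0.001],"turn": 0,"claw": 0},{"travel": [-0.045,-0.004,0.001],"turn": 0,"claw": 0},{"travel": [-0.057,-0.004,0.001],"turn": 0,"claw": 0},{"travel": [-0.067,-0.004,0],"turn": 0,"claw": 0},{"travel": [-0.076,-0.004,0],"turn": 0,"claw": 0},{"travel": [-0.083,-0.004,0],"turn": 0,"claw": 0},{"travel": [-0.087,-0.004,0],"turn": 0,"claw": 0}]'

```text
t: 41.9
ee_pos: [0.5537, -0.1199, 0.2005]
eef_rot: [-0.01, -0.008, -0.706, 0.708]
wrist_force: [-1.6, 0.4, -0.7]
gripper_width: -0.0
```

Call:
carry_out --steps '[{"travel": [-0.002,0,0],"turn": 0,"claw": 0},{"travel": [-0.004,0,0],"turn": 0,"claw": 0}]'

```text
t: 42.1
ee_pos: [0.5569, -0.1198, 0.2]
eef_rot: [-0.009, -0.007, -0.706, 0.708]
wrist_force: [-8.1, -0.6, 1.9]
gripper_width: -0.0001
```

Call:
carry_out --steps '[{"travel": [-0.002,0,0],"turn": 0,"claw": 0},{"travel": [-0.002,0,0],"turn": 0,"claw": 0}]'

```text
t: 42.3
ee_pos: [0.5573, -0.1198, 0.1998]
eef_rot: [-0.007, -0.005, -0.706, 0.708]
wrist_force: [-10.0, -0.6, 6.1]
gripper_width: 0.0002
```

Call:
carry_out --steps '[{"travel": [0.03,0,0],"turn": 0,"claw": 0},{"travel": [0.07,0,0],"turn": 0,"claw": 0},{"travel": [0.09,-0.04,0],"turn": 0,"claw": 0},{"travel": [0.1,-0.09,0],"turn": 0,"claw": 0},{"travel": [0.14,-0.12,0.03],"turn": 0,"claw": 0},{"travel": [0.18,-0.12,0.05],"turn": 0,"claw": 0},{"travel": [0.2,-0.12,0.09],"turn": 0,"claw": 0},{"travel": [0.2,-0.12,0.09],"turn": 0,"claw": 0}]'

```text
t: 43.1
ee_pos: [0.3534, -0.2143, 0.3178]
eef_rot: [-0.005, -0.008, -0.705, 0.71]
wrist_force: [1.2, -0.1, -0.8]
gripper_width: -0.0003
```

```bash
python3 pl.py
python3 - <<'E'
from h import *
im2,d2=look('top');im=np.load('/tmp/scene.npz')['im'];d=np.load('/tmp/scene.npz')['d']
W=cloud('scene',d);W2=cloud('top',d2)
for w in(W,W2):
    P=blob(w,.125,.16,(.5534,-.12),.06);P=P[P[:,1]<-.095];print('ball',P.mean(0) if len(P) else 0,len(P))
    print('bystanders',[circ(blob(w,.1,.2,c,.07))[0] for c in((.773,.123),(.736,-.27))])
for c in((.494,.0525),(.594,-.0332),(.5007,-.0405)):
    P=blob(W2,.1,.142,c,.03); print(len(P))
cv2.imwrite('pics/c9.png',np.hstack([im[180:440,140:430],im2[120:380,240:530]]))
E
```

```text
[ 0.0193 -0.0046 -0.9998] [-0.50552273  0.21152736  1.04335298] 0.00023207993495638371 [ 0.3544901  -0.21250377  0.31738516]
plane [-0.0006 -0.0004  0.1527] 2595 3180 ((543.9083862304688, 9.318948745727539), 85.93614959716797)
ball [ 0.58509385 -0.11893351  0.14181369] 104
bystanders [(773.4177856445312, 121.96952056884766), (736.7071533203125, -271.460693359375)]
ball [ 0.58142834 -0.11698273  0.14297761] 69
bystanders [(773.4605102539062, 123.92755889892578), (735.1842651367188, -268.3255615234375)]
14
5
12
```

View pics/c9.png

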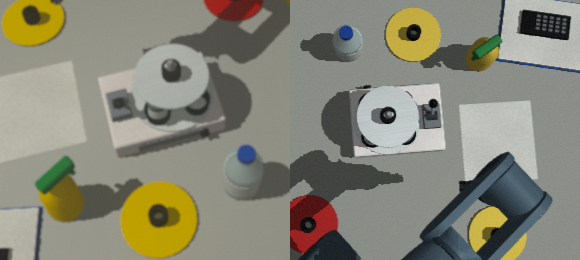

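Plate is home and level, the lever ball is at the on end (crop right view (432,103), x about 0.582 as expected), the mat is empty, and both bottles are where they were. I'll hand in.

```bash
python3 -c "
from h import *
print(r.hand_in())"
```

```text
the job is handed in; nothing more can be done
None
```

The job is done in the order asked and handed in at about 43 s of the 210 s.

1. **Stop:** I flicked the lever off and checked its position in the images.
2. **Plate off:** I pulled the plate off the spindle and laid it hub up on the bench.
3. **Jars:** I stood the three jars that were there in three of the cups.
4. **Plate on:** I pushed the plate back onto the shoulder.
5. **Start:** I flicked the lever back on, up to its stop.

What the last checks showed:

- **Jars:** before the plate went back on, all three tops were at about 140 mm, which is fully down. The mat is empty.
- **Plate:** it sits level and centred, with its top at 152.7 mm against an expected 153. It took about 17 N at the shoulder without moving further.
- **Balls:** the spindle measured about 24–25 mm wide at ball height. That is more than the bare 20 mm but less than the 28 mm of fully sprung balls. I read it as sprung out, but the depth data are coarse there and the balls were not clearly resolved in the picture.
- **Lever:** its ball is at x of about 0.581–0.585, where I expected 0.582 for on.
- **Bottles:** the glass bottle and spray bottle are unmoved to within about 3 mm, the spread of the measurements.

The tool gradually tilted by up to about 4° during the run. I brought it back to about 1° before the last jar, and it was 1.5–2° for the plate.

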